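# Clamp the board in the mortising stop with its fold-up crank

### The job

Get the board ready for chopping a mortise: push it along the bed of the green hold-down press until its end is fully home against the end stop, unfold the crank handle so that it stands straight up, and only then wind the crank clockwise by that handle until the pad holds the board firmly, without overtightening and crushing the wood. Leave the handle standing up, the board home and clamped, and the chisel and tape measure where they lie.

Things in the scene. Friction and masses are not known exactly. Their poses are not given: they have to be found in the camera images.
- press: Green cast hold-down press, fixed, 300 x 132 mm. Origin: centre of its underside; x runs along the bed to the end stop, z up. Bed at z = 15 mm between steel rails 96 mm apart, 14 mm high; stop face at x = 115 mm. The column behind it carries an overarm 50 mm wide, from x = 42 mm back, 99 to 136 mm high.
- board: Sawn pine board 190 x 89 x 38 mm, about 0.3 kg, flat on the bed between the rails, 35 to 85 mm short of home. Origin: centre of its underside; y along its length, +y end towards the stop. Home, its origin is at x = 20 mm in the press frame.
- board_end (a point): Middle of the board's free end face (away from the stop; push here), 19 mm above its underside and 95 mm from its origin along -y.
- crank_axis (a point): Point on the vertical screw axis at the underside of the crank arm, 140 mm above the desk and 75 mm along x from the press origin. Hub 32 mm across, its top 13 mm above this point. Arm: flat bar 16 mm wide, 8 mm thick, pointing to a side or the rear of the press at the start.
- crank (a joint): Turn of the crank in rad, growing clockwise from above: pad down 14 mm a turn. Starts at 0.3 to 2.0 (stop at 0). Stays where it is left. Wound slowly by the upright handle it runs free at a fairly steady 4 to 8 N square to the arm and takes more once the pad bears on the board, rising about 7 N per rad: firm is 2 to 7.5 N above free running (60 to 240 N under the pad); 9 N above (280 N) crushes the wood.
- handle_pivot (a point): Hinge of the folding handle, in a fork 18 mm wide (top 6 mm above the hinge) at the end of the crank arm: 70 mm from the screw axis, 172 mm above the desk, 24 mm above the arm's top. The hinge line is level and square to the arm.
- handle_grip (a point): Grip point on the handle's centre line, 47 mm from the hinge. The handle is a black cylinder 21 mm across, from 12 to 62 mm from the hinge, free to revolve on its pin. Folded it lies level over the arm and points from the hinge to the screw axis; unfolded it stands upright over the hinge, this point 219 mm above the desk.
- handle (a joint): Fold angle of the handle in rad: 0 folded flat (starts at 0 to 0.12), 1.571 upright against its stop. Lift the free end to unfold it; the stiff hinge (about 2.5 N at the grip point) holds it where it is left.
- ram: Square 20 mm steel ram, driven down out of the overarm by the crank; origin: centre of its lower end. On it hangs a sprung rubber-faced pad 36 mm across, on a stem with a lock nut, counted as part of it. How far the stem is screwed out is not reported (pad face 25 to 33 mm below this origin), so the pad starts 3 to 15 mm above the board and its touch must be felt at the handle.
- chisel: Loose wood chisel with a wooden handle, 250 x 31 x 38 mm, on the desk between the press and the robot. Leave it alone.
- tape_measure: Loose yellow tape measure, 76 x 37 x 65 mm, standing on the desk to the left. Leave it alone.

How it is judged:
On the way:
1. the board is home against the end stop and the handle stands up, with the screw not yet wound (x of board in the frame of press above 0.018 m and value of joint handle above 1.4 rad and distance of ram from where it was at the start of the episode below 0.002 m), for 0.2 s.
At the end, for the whole second after the job is handed in: The board is within 2 mm of the end stop and in line with the bed (2.3 degrees), the pad presses on it with 60 to 240 N, the handle stands up (at least 1.3 rad), and all is at rest (x of board in the frame of press above 0.018 m and angle between the y axis of board and the x axis of press, either way round below 0.04 rad and value of joint handle above 1.3 rad and contact force between ram and board between 60 and 240 N and linear speed of board below 0.01 m/s); the robot touches nothing.
It fails at once if the pad crushes the wood: it presses on the board with more than 280 N (contact force between ram and board above 280 N).
It fails at once if the board is rammed: the fingers press on it with more than 40 N (contact force between the fingers and board above 40 N).
It fails at once if the chisel or the tape measure is moved more than 20 mm (distance of any of chisel, tape_measure from where it was at the start of the episode above 0.02 m).
It also fails if it takes over 72 s, if anything falls off the work surface, if the arm or the gripper's body presses on something with over 40 N, if the wrist force passes 120 N, or if a joint passes its speed limit or range.

### The arm

A 7-joint arm with a two-finger parallel gripper is mounted at the origin on a cart in front of the work surface, level with it; the furniture and walls round the work are solid. World frame = base frame: x ahead of the robot, y to its left, z up, the work surface at z = 0. Lengths are in m, angles in rad, forces in N, time in s.
With the tool pointing down it reaches from about 0.425 to 0.925 m from the base axis. Payload 6.8 kg.
Tool frame: the origin (TCP) lies on the centre line of the jaws, within the pads' length; the fingertips stand 14 mm ahead of it and the grasp point (between the pads) lies 5 mm behind it; y points along the fingers, x is the direction in which the jaws open and shut, and the axes are right-handed (so a half turn about y gives the same grasp; the last joint's range is limited). The gripper opens to 85 mm and grips with 20 to 120 N. Pads are 22 mm wide; open, the fingers measure 114 mm over their backs; the gripper's body (76 mm by 85 mm) begins 54 mm behind the grasp point. The pads swing forward as they close: fully open they stand 13 mm farther back than shut.
Start: joints at [-1.318, 0.477, 0.022, 1.555, -0.011, 1.109, -0.083], TCP at [0.238, 0.632, 0.245] pointing down, gripper open.
Joint ranges: [-2.96, 2.96], [-0.34, 2.1], [-1.41, 1.46], [0.24, 2.44], [-1.37, 4.51], [0.17, 1.92], [-2.96, 2.96]. Speed limits (rad/s): [2.39, 2.39, 3.14, 3.14, 3.14, 3.14, 3.14].

### API

Orientations are given as a rotation vector (axis times angle).
In Python, from bench import get_obs, vision, ticket gives the robot as it stands. The module is installed in compiled form; this text tells all that it offers.
- The arm moves only by the tool jog_arm, never from a script. Its argument "motion" is a list of rows, each an object of numbers: "gripper": the finger opening in mm, from 0 to 85.4; "tx", "ty", "tz": the shift along the tool's x, y, z in mm; "ax", "ay", "az": the turn, a rotation vector about the tool's x, y, z in rad. In form: [{"gripper": .., "tx": .., "ty": .., "tz": .., "ax": .., "ay": .., "az": ..}, ...]. A call has 1 to 12 rows; each row shifts and turns the commanded pose from where the row before left it, along the tool's axes as they then stand; what a row does not reach is not made up. A row lasts 1/10 s, in which the tool goes at most 50 mm and 8.59 degrees, less where a joint would pass 70% of its speed; a pose out of reach is approached as far as the arm can. A call is refused whole if a number of a shift passes 50 or a number of a turn 0.15, either way. A call with a gripper value outside its range is refused whole. The fingers move at their own pace and stop on an object; "newtons" is the grip in N (left out, the last holds). Time passes only in rows, so rows that do not move let the fingers close. It gives the time, the measured TCP pose, the force and the opening at its end, in the units of the state.
- get_obs(): the state, without advancing time (a new reading comes with each control period).
- vision.grab_frame(name): name is "scene" or "side" or "wrist"; returns the picture (480x640x3 uint8, red, green, blue); there is no depth.
- vision.get_calibration(name): a dict with "camera_matrix" (3x3 intrinsics, pixels), "world_from_camera" (4x4, takes a point from camera to world coordinates). Camera axes: x right, y down, z forward; pixel columns grow to the right and rows downward; lengths in m; the calibration is good to about 2 mm. The wrist camera is an equidistant fisheye: a pixel r from the principal point sees the ray r / f radians off the axis. A picture is of the moment at which its call begins: read the wrist's pose just before it. get_calibration takes no time and is no camera call; for the wrist camera it gives the pose at the moment of the call.
- ticket.hand_in(): hands the job in, once; it reports no verdict.
The state is a dict: "clock": time; "joints": joint angles; "qvel": joint speeds; "tau": joint torques, N m; "tcp_pos": TCP position; "orientation": TCP orientation; "contact_force": force on the tool from outside, world axes, zero at the start; "moment": the same for the moment, N m; "grip_width": finger opening in m.
Only numpy, scipy, OpenCV 4.12 (cv2) and the standard library are available. Lean on these libraries where they do the work, as an engineer would, in place of code of your own. Each camera call takes 0.05 s, during which the arm holds its last target.

## Working session

There is one attempt and no reset: what is moved stays moved. The work goes in short steps, Python scripts to look and compute and a tool call to move; the robot and the scene stay as the last step left them, time stands still between calls to the robot, and variables do not carry over. Pictures are saved under pics/ and viewed, and the job is handed in when it is done.

Besides the shell and the picture viewer there is one more tool, called after ">>>" in YAML: its name, and indented under it one key for each argument. jog_arm: Moves the arm, as the interface text tells. Its arguments: {"type":"object","properties":{"motion":{"type":"array"},"newtons":{"type":"number"}},"required":["motion"]}

```bash
mkdir -p pics; python3 - <<'E'
from bench import get_obs, vision
import cv2, numpy as np
np.set_printoptions(precision=4,suppress=True)
o=get_obs(); print(o)
for n in ["scene","side","wrist"]:
    c=vision.get_calibration(n); print(n,c)
    cv2.imwrite(f"pics/{n}0.png",vision.grab_frame(n)[:,:,::-1])
E
```

```text
{'clock': 0.0, 'joints': array([-1.3181,  0.4778,  0.0224,  1.5565, -0.0115,  1.1093, -0.0831]), 'qvel': array([-0.0012,  0.0005, -0.0003,  0.    , -0.0017,  0.001 , -0.0006]), 'tau': array([  0.0003, -59.6452,   1.6081, -28.1194,   0.0125,   0.0095,
        -0.    ]), 'tcp_pos': array([0.2381, 0.631 , 0.2443]), 'orientation': array([-1.3597, -0.9384,  0.9408]), 'contact_force': array([ 0.1356, -0.1311, -0.3236]), 'moment': array([-0.0068, -0.0307, -0.0046]), 'grip_width': 0.08522270113345289}
scene {'camera_matrix': array([[546.5606,   0.    , 320.9785],
       [  0.    , 546.5606, 242.713 ],
       [  0.    ,   0.    ,   1.    ]]), 'world_from_camera': array([[ 0.8472, -0.4142,  0.3327,  0.1789],
       [-0.531 , -0.6413,  0.5539, -0.3316],
       [-0.016 , -0.6459, -0.7632,  0.8833],
       [ 0.    ,  0.    ,  0.    ,  1.    ]])}
side {'camera_matrix': array([[570.8184,   0.    , 316.9536],
       [  0.    , 570.8184, 233.866 ],
       [  0.    ,   0.    ,   1.    ]]), 'world_from_camera': array([[ 0.997 , -0.0541,  0.055 ,  0.4581],
       [-0.0725, -0.4144,  0.9072, -0.6669],
       [-0.0263, -0.9085, -0.4171,  0.5246],
       [ 0.    ,  0.    ,  0.    ,  1.    ]])}
wrist {'camera_matrix': array([[371.6483,   0.    , 317.3056],
       [  0.    , 371.6483, 236.8074],
       [  0.    ,   0.    ,   1.    ]]), 'world_from_camera': array([[ 0.3531,  0.903 ,  0.2446,  0.1768],
       [ 0.9356, -0.3402, -0.0946,  0.6551],
       [-0.0022,  0.2622, -0.965 ,  0.3722],
       [ 0.    ,  0.    ,  0.    ,  1.    ]])}
```

View pics/scene0.png

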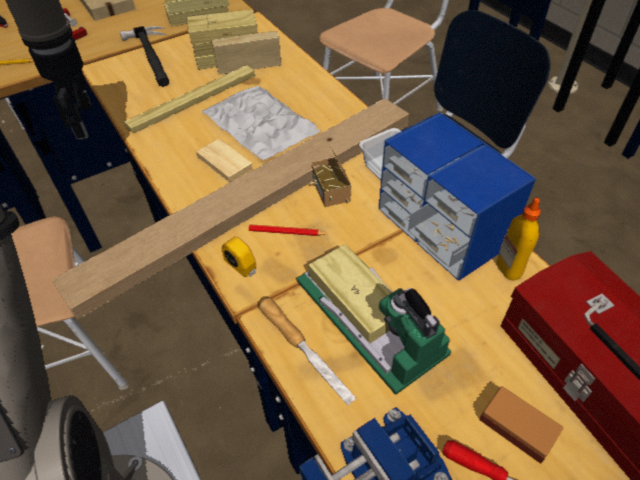

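View pics/side0.png

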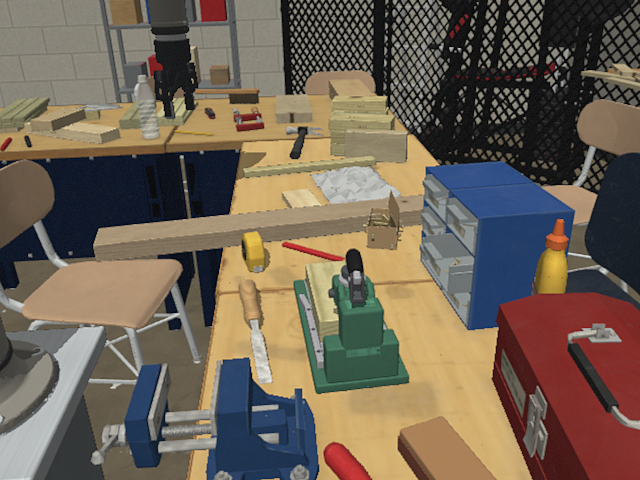

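View pics/wrist0.png

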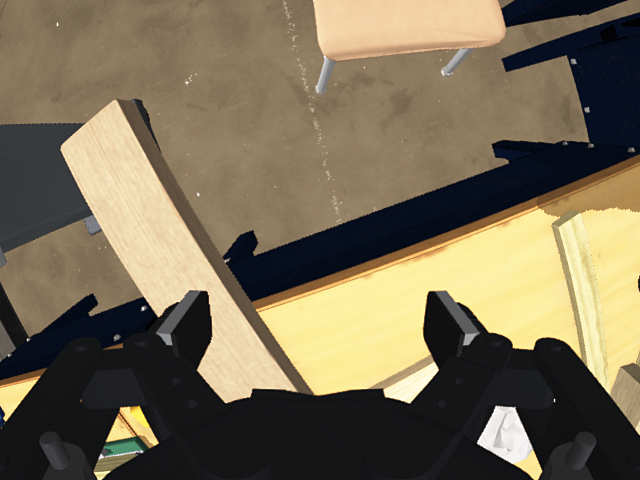

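```bash
python3 - <<'E'
import cv2
a=cv2.imread("pics/scene0.png")[230:400,280:470]; cv2.imwrite("pics/sc_crop.png",cv2.resize(a,None,fx=3.5,fy=3.5,interpolation=cv2.INTER_CUBIC))
a=cv2.imread("pics/side0.png")[235:405,280:420]; cv2.imwrite("pics/si_crop.png",cv2.resize(a,None,fx=3.5,fy=3.5,interpolation=cv2.INTER_CUBIC))
E
```

```text
(no output)
```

View pics/sc_crop.png

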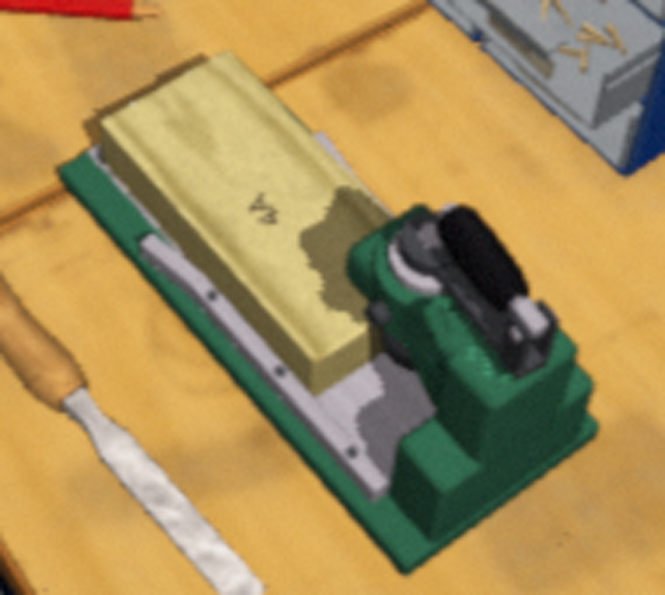

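View pics/si_crop.png

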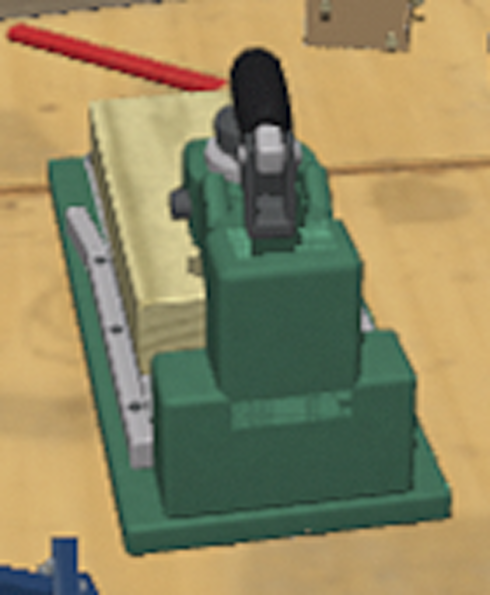

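```bash
cat > h.py <<'E'
import numpy as np, cv2
from bench import get_obs, vision
np.set_printoptions(precision=4,suppress=True)
def ray(n,px,cal=None):
    c=cal or vision.get_calibration(n); K=c["camera_matrix"];T=c["world_from_camera"]
    if n=="wrist":
        d=np.array([(px[0]-K[0,2])/K[0,0],(px[1]-K[1,2])/K[1,1]]); r=np.linalg.norm(d)
        v=np.array([*(d/r*np.sin(r)),np.cos(r)])
    else: v=np.linalg.solve(K,[px[0],px[1],1.])
    v=T[:3,:3]@v; return T[:3,3],v/np.linalg.norm(v)
def plane(n,px,z,cal=None):
    o,d=ray(n,px,cal); return o+d*(z-o[2])/d[2]
def tri(rs):
    A=sum(np.eye(3)-np.outer(d,d) for o,d in rs); b=sum((np.eye(3)-np.outer(d,d))@o for o,d in rs)
    p=np.linalg.solve(A,b); return p,[np.linalg.norm((np.eye(3)-np.outer(d,d))@(p-o))*1000 for o,d in rs]
def proj(n,p):
    c=vision.get_calibration(n);K=c["camera_matrix"];T=c["world_from_camera"]
    q=T[:3,:3].T@(np.asarray(p)-T[:3,3]); 
    if n=="wrist":
        r=np.hypot(q[0],q[1]); th=np.arctan2(r,q[2]); q=q/r*th; return np.array([q[0]*K[0,0]+K[0,2],q[1]*K[1,1]+K[1,2]])
    q=K@q; return q[:2]/q[2]
E
python3 - <<'E'
from h import *
S=lambda u,v:(280+u/3.5,230+v/3.5)
D=lambda u,v:(280+u/3.5,235+v/3.5)
P={"boardL":((313,360),(140,303)),"boardFreeL":((100,120),(90,100)),"baseNear":((405,573),(130,553)),"baseR":((597,435),(450,515)),
"hinge fork":((537,320),(267,145)),"hub":((425,235),(228,125)),"handle end":((462,215),(258,62)),"colTopL":((413,478-30),(155,370))}
for k,(a,b) in P.items(): print(k,*tri([ray("scene",S(*a)),ray("side",D(*b))]))
print("plane z0 near",plane("scene",S(405,573),0),plane("side",D(130,553),0))
print("plane z0 R",plane("scene",S(597,435),0),plane("side",D(450,515),0))
print("board top",[plane("scene",S(*p),.053) for p in [(313,360),(100,120),(225,52)]],[plane("side",D(*p),.053) for p in [(140,303),(90,100)]])
print("base left far",[plane("scene",S(62,180),z) for z in(0,.012)],[plane("side",D(50,165),z) for z in (0,.012)])
E
```

```text
boardL [0.5029 0.0515 0.0504] [np.float64(0.5650201126371704), np.float64(0.5650201126373261)]
boardFreeL [0.4918 0.2385 0.0515] [np.float64(0.5902398120048626), np.float64(0.5902398120048172)]
baseNear [ 0.4903 -0.0477  0.0008] [np.float64(0.9293211566171677), np.float64(0.9293211566171726)]
baseR [ 0.6182 -0.0407  0.0025] [np.float64(0.5584273513424776), np.float64(0.5584273513425381)]
hinge fork [ 0.545  -0.0426  0.1767] [np.float64(1.4499424639313523), np.float64(1.4499424639313148)]
hub [0.5423 0.0313 0.1477] [np.float64(4.9292778528921195), np.float64(4.929277852892258)]
handle end [0.5497 0.016  0.1808] [np.float64(1.7071758822582028), np.float64(1.7071758822582983)]
colTopL [ 0.5052 -0.0225  0.0694] [np.float64(2.7406305313252206), np.float64(2.740630531325116)]
plane z0 near [ 0.4916 -0.047   0.    ] [ 0.4896 -0.0475  0.    ]
plane z0 R [ 0.6201 -0.0397  0.    ] [ 0.6184 -0.0381  0.    ]
board top [array([0.5024, 0.0506, 0.053 ]), array([0.4918, 0.2378, 0.053 ]), array([0.5767, 0.2411, 0.053 ])] [array([0.5021, 0.0471, 0.053 ]), array([0.4911, 0.2349, 0.053 ])]
base left far [array([0.471 , 0.2487, 0.    ]), array([0.467 , 0.2408, 0.012 ])] [array([0.4696, 0.2644, 0.    ]), array([0.4693, 0.2431, 0.012 ])]
```

```bash
cat >> h.py <<'E'
from scipy.spatial.transform import Rotation as R
def goto(p,xdir,n=None):
    "tool down with tool x along xdir; prints required tool-frame shift and turn"
    o=get_obs(); M=R.from_rotvec(o["orientation"]).as_matrix()
    x=np.array([*xdir[:2],0.]); x/=np.linalg.norm(x); y=np.array([0,0,-1.]); z=np.cross(x,y)
    G=np.c_[x,y,z]; d=np.asarray(p)-o["tcp_pos"]
    print("tool-frame shift mm (before turn)",M.T@d*1000,"shift in goal frame",G.T@d*1000,"turn",R.from_matrix(M.T@G).as_rotvec())
E
python3 - <<'E'
from h import *
o=get_obs(); M=R.from_rotvec(o["orientation"]).as_matrix(); print(M)
c=vision.get_calibration("wrist")["world_from_camera"]; print("cam in tool",M.T@(c[:3,3]-o["tcp_pos"]), M.T@c[:3,:3])
u=np.array([0.06,-0.998]); 
for s in (1,-1): goto([.55,.13,.3],(s*.998,s*.06))
goto([.537,.275,.30],(.998,.06))
E
```

```text
[[ 0.353  -0.0004 -0.9356]
 [ 0.9356 -0.0013  0.353 ]
 [-0.0014 -1.     -0.0001]]
cam in tool [ 0.0006 -0.1278  0.0659] [[ 1.      0.0001 -0.0006]
 [ 0.0006 -0.2621  0.965 ]
 [-0.0001 -0.965  -0.2621]]
tool-frame shift mm (before turn) [-358.8554  -54.8905 -468.6915] shift in goal frame [ 281.2038  -55.4206 -518.9556] turn [ 0.0009  1.1499 -0.0012]
tool-frame shift mm (before turn) [-358.8554  -54.8905 -468.6915] shift in goal frame [-281.2038  -55.4206  518.9556] turn [-0.0013 -1.9917 -0.001 ]
tool-frame shift mm (before turn) [-227.7823  -55.0752 -405.337 ] shift in goal frame [ 276.929   -55.4206 -373.4368] turn [ 0.0009  1.1499 -0.0012]
```

>>> jog_arm:
  motion:
    - {"gripper":0,"tx":-19,"ty":-4.6,"tz":-33.8}
    - {"tx":-19,"ty":-4.6,"tz":-33.8}
    - {"tx":-19,"ty":-4.6,"tz":-33.8}
    - {"tx":-19,"ty":-4.6,"tz":-33.8}
    - {"tx":-19,"ty":-4.6,"tz":-33.8}
    - {"tx":-19,"ty":-4.6,"tz":-33.8}
    - {"tx":-19,"ty":-4.6,"tz":-33.8}
    - {"tx":-19,"ty":-4.6,"tz":-33.8}
    - {"tx":-19,"ty":-4.6,"tz":-33.8}
    - {"tx":-19,"ty":-4.6,"tz":-33.8}
    - {"tx":-19,"ty":-4.6,"tz":-33.8}
    - {"tx":-19,"ty":-4.6,"tz":-33.8}
  newtons: 30

```text
schema error: expected keys gripper, tx, ty, tz, ax, ay, az
```

>>> jog_arm:
  motion:
    - {"ay":0.144}
    - {"ay":0.144}
    - {"ay":0.144}
    - {"ay":0.144}
    - {"ay":0.144}
    - {"ay":0.144}
    - {"ay":0.144}
    - {"ay":0.144}
    - {"tx":0}

```text
schema error: expected keys gripper, tx, ty, tz, ax, ay, az
```

```bash
python3 - <<'E'
from h import *
import json
c=vision.get_calibration("wrist"); np.savez("w1.npz",**c)
cv2.imwrite("pics/wrist1.png",vision.grab_frame("wrist")[:,:,::-1])
print(get_obs())
E
```

```text
{'clock': 0.2, 'joints': array([-1.3181,  0.4775,  0.0224,  1.556 , -0.0115,  1.1093, -0.0831]), 'qvel': array([ 0.0003, -0.0025, -0.0016, -0.0033, -0.    , -0.0017, -0.0003]), 'tau': array([  0.0006, -59.6272,   1.6069, -28.1179,   0.0125,   0.0071,
        -0.    ]), 'tcp_pos': array([0.2382, 0.6313, 0.2447]), 'orientation': array([-1.3592, -0.9389,  0.9402]), 'contact_force': array([ 0.0587, -0.012 ,  0.1482]), 'moment': array([0.0081, 0.0372, 0.0633]), 'grip_width': 0.08497206815634331}
```

View pics/wrist1.png

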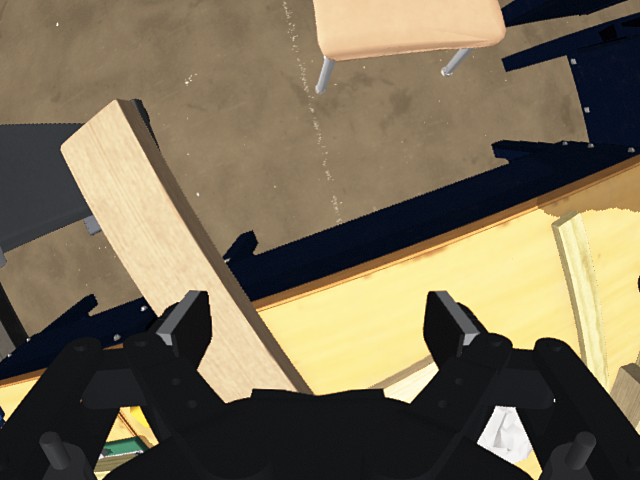

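>>> jog_arm:
  motion:
    - {"gripper":0,"tx":-19,"ty":-4.6,"tz":-33.8,"ax":0,"ay":0,"az":0}
    - {"gripper":0,"tx":-19,"ty":-4.6,"tz":-33.8,"ax":0,"ay":0,"az":0}
    - {"gripper":0,"tx":-19,"ty":-4.6,"tz":-33.8,"ax":0,"ay":0,"az":0}
    - {"gripper":0,"tx":-19,"ty":-4.6,"tz":-33.8,"ax":0,"ay":0,"az":0}
    - {"gripper":0,"tx":-19,"ty":-4.6,"tz":-33.8,"ax":0,"ay":0,"az":0}
    - {"gripper":0,"tx":-19,"ty":-4.6,"tz":-33.8,"ax":0,"ay":0,"az":0}
    - {"gripper":0,"tx":-19,"ty":-4.6,"tz":-33.8,"ax":0,"ay":0,"az":0}
    - {"gripper":0,"tx":-19,"ty":-4.6,"tz":-33.8,"ax":0,"ay":0,"az":0}
    - {"gripper":0,"tx":-19,"ty":-4.6,"tz":-33.8,"ax":0,"ay":0,"az":0}
    - {"gripper":0,"tx":-19,"ty":-4.6,"tz":-33.8,"ax":0,"ay":0,"az":0}
    - {"gripper":0,"tx":-19,"ty":-4.6,"tz":-33.8,"ax":0,"ay":0,"az":0}
    - {"gripper":0,"tx":-19,"ty":-4.6,"tz":-33.8,"ax":0,"ay":0,"az":0}
  newtons: 30

```text
clock: 1.4
tcp_pos: [0.538, 0.2736, 0.3007]
orientation: [-1.358, -0.939, 0.94]
contact_force: [0.7, 0.0, 0.2]
grip_width: -0.0
```

>>> jog_arm:
  motion:
    - {"gripper":0,"tx":0,"ty":0,"tz":0,"ax":0,"ay":0.144,"az":0}
    - {"gripper":0,"tx":0,"ty":0,"tz":0,"ax":0,"ay":0.144,"az":0}
    - {"gripper":0,"tx":0,"ty":0,"tz":0,"ax":0,"ay":0.144,"az":0}
    - {"gripper":0,"tx":0,"ty":0,"tz":0,"ax":0,"ay":0.144,"az":0}
    - {"gripper":0,"tx":0,"ty":0,"tz":0,"ax":0,"ay":0.144,"az":0}
    - {"gripper":0,"tx":0,"ty":0,"tz":0,"ax":0,"ay":0.144,"az":0}
    - {"gripper":0,"tx":0,"ty":0,"tz":0,"ax":0,"ay":0.144,"az":0}
    - {"gripper":0,"tx":0,"ty":0,"tz":0,"ax":0,"ay":0.142,"az":0}
    - {"gripper":0,"tx":0,"ty":0,"tz":0,"ax":0,"ay":0,"az":0}

```text
clock: 2.3
tcp_pos: [0.537, 0.2751, 0.3003]
orientation: [-1.571, -0.046, 0.047]
contact_force: [-0.1, 0.0, 0.1]
grip_width: -0.0001
```

```bash
python3 - <<'E'
from h import *
c=vision.get_calibration("wrist"); np.savez("w1.npz",**c)
cv2.imwrite("pics/wrist1b.png",vision.grab_frame("wrist")[:,:,::-1])
o=get_obs();print(o)
E
```

```text
{'clock': 2.35, 'joints': array([-0.8816,  0.3241,  0.3931,  1.6897, -0.1336,  1.1547, -0.3895]), 'qvel': array([ 0.0092, -0.0022, -0.0118, -0.001 ,  0.0048,  0.0003,  0.0364]), 'tau': array([ -0.1474, -46.9991,   4.8474, -28.4907,  -0.016 ,   0.0031,
        -0.5724]), 'tcp_pos': array([0.5371, 0.2751, 0.3003]), 'orientation': array([-1.5706, -0.0494,  0.0499]), 'contact_force': array([-0.5855, -0.7673, -0.8572]), 'moment': array([0.0119, 0.0357, 0.0471]), 'grip_width': -9.646698546605184e-05}
```

View pics/wrist1b.png

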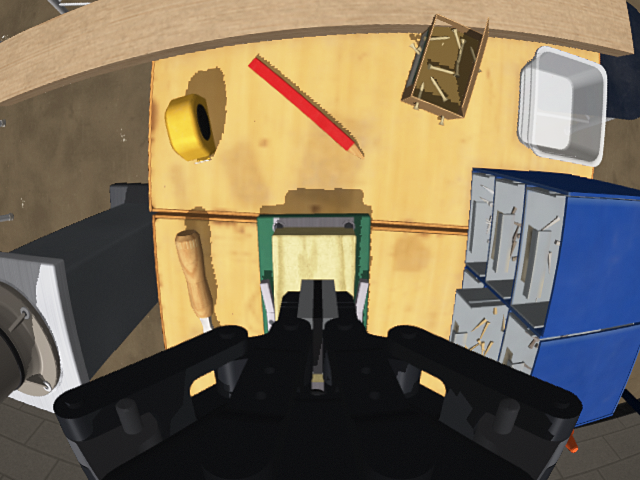

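```bash
python3 - <<'E'
import cv2
a=cv2.imread("pics/wrist1b.png")[195:345,240:390]; cv2.imwrite("pics/w1c.png",cv2.resize(a,None,fx=4,fy=4,interpolation=cv2.INTER_CUBIC))
E
```

```text
(no output)
```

View pics/w1c.png

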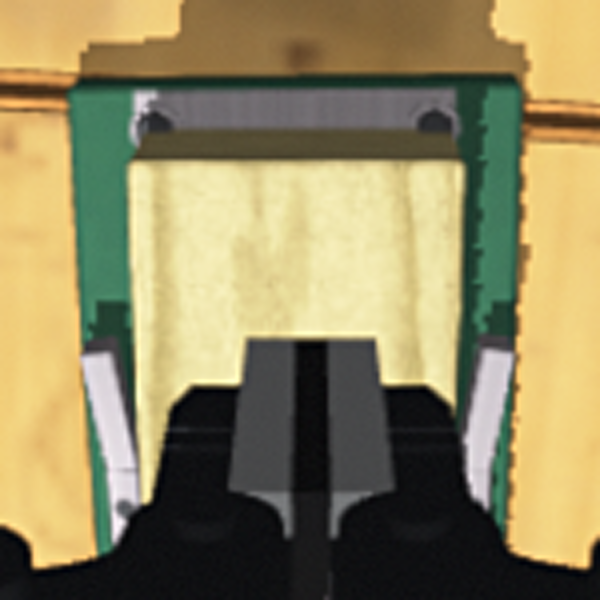

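```bash
python3 - <<'E'
from h import *
c=dict(np.load("w1.npz"))
W=lambda u,v:(240+u/4,195+v/4)
a=ray("wrist",W(130,160),c); print("FreeL tri",tri([a,ray("scene",(308.6,264.3)),ray("side",(305.7,263.6))]))
b=ray("wrist",W(463,162),c); print("FreeR tri",tri([b,ray("scene",(344.3,244.9))]))
print(plane("wrist",W(130,160),.053,c),plane("wrist",W(463,162),.053,c))
print("bot",plane("wrist",W(138,130),.015,c),plane("wrist",W(463,130),.015,c))
for z in (0,.012): print("base",plane("wrist",W(70,88),z,c),plane("wrist",W(518,80),z,c))
print(proj("wrist",get_obs()["tcp_pos"]))
E
```

```text
FreeL tri (array([0.492 , 0.2385, 0.0513]), [np.float64(0.4285835202572456), np.float64(0.4609831208250772), np.float64(0.8124818906602874)])
FreeR tri (array([0.5793, 0.2431, 0.0497]), [np.float64(1.0509485552508158), np.float64(1.0509485552507805)])
[0.4926 0.2389 0.053 ] [0.5799 0.2435 0.053 ]
bot [0.4906 0.2376 0.015 ] [0.5837 0.2431 0.015 ]
base [0.4682 0.2455 0.    ] [0.6007 0.2557 0.    ]
base [0.47   0.2482 0.012 ] [0.5988 0.2581 0.012 ]
[316.0595 316.5937]
```

>>> jog_arm:
  motion:
    - {"gripper":0,"tx":0,"ty":43,"tz":0,"ax":0,"ay":0,"az":0}
    - {"gripper":0,"tx":0,"ty":43,"tz":0,"ax":0,"ay":0,"az":0}
    - {"gripper":0,"tx":0,"ty":43,"tz":0,"ax":0,"ay":0,"az":0}
    - {"gripper":0,"tx":0,"ty":43,"tz":0,"ax":0,"ay":0,"az":0}
    - {"gripper":0,"tx":0,"ty":43,"tz":0,"ax":0,"ay":0,"az":0}
    - {"gripper":0,"tx":0,"ty":43,"tz":0,"ax":0,"ay":0,"az":0}
    - {"gripper":0,"tx":0,"ty":0,"tz":-6,"ax":0,"ay":0,"az":0}
    - {"gripper":0,"tx":0,"ty":0,"tz":-6,"ax":0,"ay":0,"az":0}
    - {"gripper":0,"tx":0,"ty":0,"tz":-4,"ax":0,"ay":0,"az":0}
    - {"gripper":0,"tx":0,"ty":0,"tz":-4,"ax":0,"ay":0,"az":0}
    - {"gripper":0,"tx":0,"ty":0,"tz":-4,"ax":0,"ay":0,"az":0}
    - {"gripper":0,"tx":0,"ty":0,"tz":-4,"ax":0,"ay":0,"az":0}

```text
clock: 3.55
tcp_pos: [0.5401, 0.2492, 0.0444]
orientation: [-1.566, -0.051, 0.045]
contact_force: [-0.1, 5.4, 4.5]
grip_width: -0.0003
```

>>> jog_arm:
  motion:
    - {"gripper":0,"tx":0,"ty":0,"tz":-4,"ax":0,"ay":0,"az":0}
    - {"gripper":0,"tx":0,"ty":0,"tz":-4,"ax":0,"ay":0,"az":0}
    - {"gripper":0,"tx":0,"ty":0,"tz":-4,"ax":0,"ay":0,"az":0}
    - {"gripper":0,"tx":0,"ty":0,"tz":-4,"ax":0,"ay":0,"az":0}
    - {"gripper":0,"tx":0,"ty":0,"tz":-4,"ax":0,"ay":0,"az":0}
    - {"gripper":0,"tx":0,"ty":0,"tz":-4,"ax":0,"ay":0,"az":0}
    - {"gripper":0,"tx":0,"ty":0,"tz":-4,"ax":0,"ay":0,"az":0}

```text
clock: 4.25
tcp_pos: [0.5406, 0.2189, 0.0425]
orientation: [-1.57, -0.047, 0.047]
contact_force: [1.1, 4.2, 3.6]
grip_width: 0.0003
```

>>> jog_arm:
  motion:
    - {"gripper":0,"tx":0,"ty":0,"tz":-4,"ax":0,"ay":0,"az":0}
    - {"gripper":0,"tx":0,"ty":0,"tz":-4,"ax":0,"ay":0,"az":0}
    - {"gripper":0,"tx":0,"ty":0,"tz":-4,"ax":0,"ay":0,"az":0}
    - {"gripper":0,"tx":0,"ty":0,"tz":-3,"ax":0,"ay":0,"az":0}
    - {"gripper":0,"tx":0,"ty":0,"tz":-2,"ax":0,"ay":0,"az":0}
    - {"gripper":0,"tx":0,"ty":0,"tz":-2,"ax":0,"ay":0,"az":0}

```text
clock: 4.85
tcp_pos: [0.5417, 0.2001, 0.0425]
orientation: [-1.57, -0.047, 0.047]
contact_force: [-0.4, 5.3, 3.7]
grip_width: 0.0003
```

>>> jog_arm:
  motion:
    - {"gripper":0,"tx":0,"ty":0,"tz":-1.5,"ax":0,"ay":0,"az":0}
    - {"gripper":0,"tx":0,"ty":0,"tz":-1.5,"ax":0,"ay":0,"az":0}

```text
clock: 5.05
tcp_pos: [0.5419, 0.1972, 0.0425]
orientation: [-1.57, -0.047, 0.047]
contact_force: [0.1, 4.9, 4.2]
grip_width: 0.0
```

>>> jog_arm:
  motion:
    - {"gripper":0,"tx":0,"ty":0,"tz":-1.5,"ax":0,"ay":0,"az":0}
    - {"gripper":0,"tx":0,"ty":0,"tz":-1.5,"ax":0,"ay":0,"az":0}

```text
clock: 5.25
tcp_pos: [0.5421, 0.1943, 0.0425]
orientation: [-1.57, -0.047, 0.047]
contact_force: [-0.1, 5.3, 2.7]
grip_width: 0.0001
```

>>> jog_arm:
  motion:
    - {"gripper":0,"tx":0,"ty":0,"tz":-1,"ax":0,"ay":0,"az":0}
    - {"gripper":0,"tx":0,"ty":0,"tz":-1,"ax":0,"ay":0,"az":0}

```text
clock: 5.45
tcp_pos: [0.5422, 0.1922, 0.0424]
orientation: [-1.57, -0.047, 0.047]
contact_force: [0.4, 5.2, 4.0]
grip_width: 0.0001
```

>>> jog_arm:
  motion:
    - {"gripper":0,"tx":0,"ty":0,"tz":-1,"ax":0,"ay":0,"az":0}
    - {"gripper":0,"tx":0,"ty":0,"tz":-1,"ax":0,"ay":0,"az":0}

```text
clock: 5.65
tcp_pos: [0.5422, 0.191, 0.0425]
orientation: [-1.569, -0.047, 0.048]
contact_force: [-0.1, 8.4, 3.4]
grip_width: -0.0001
```

>>> jog_arm:
  motion:
    - {"gripper":0,"tx":0,"ty":0,"tz":-1,"ax":0,"ay":0,"az":0}

```text
clock: 5.75
tcp_pos: [0.5422, 0.191, 0.0425]
orientation: [-1.568, -0.048, 0.048]
contact_force: [-0.6, 11.1, 2.8]
grip_width: -0.0
```

>>> jog_arm:
  motion:
    - {"gripper":0,"tx":0,"ty":0,"tz":-1,"ax":0,"ay":0,"az":0}

```text
clock: 5.85
tcp_pos: [0.5422, 0.1909, 0.0425]
orientation: [-1.567, -0.049, 0.049]
contact_force: [-1.7, 12.8, 2.6]
grip_width: -0.0003
```

>>> jog_arm:
  motion:
    - {"gripper":0,"tx":0,"ty":0,"tz":15,"ax":0,"ay":0,"az":0}
    - {"gripper":60,"tx":0,"ty":-45,"tz":0,"ax":0,"ay":0,"az":0}
    - {"gripper":60,"tx":0,"ty":-45,"tz":0,"ax":0,"ay":0,"az":0}
    - {"gripper":60,"tx":0,"ty":-45,"tz":0,"ax":0,"ay":0,"az":0}
    - {"gripper":60,"tx":0,"ty":-45,"tz":0,"ax":0,"ay":0,"az":0}
    - {"gripper":60,"tx":0,"ty":-35,"tz":-30,"ax":0,"ay":0,"az":0}
    - {"gripper":60,"tx":0,"ty":-35,"tz":-30,"ax":0,"ay":0,"az":0}
    - {"gripper":60,"tx":0,"ty":0,"tz":-48,"ax":0,"ay":0,"az":0}
    - {"gripper":60,"tx":0,"ty":0,"tz":-48,"ax":0,"ay":0,"az":0}
    - {"gripper":60,"tx":0,"ty":0,"tz":-48,"ax":0,"ay":0,"az":0}
    - {"gripper":60,"tx":0,"ty":0,"tz":-48,"ax":0,"ay":0,"az":0}
    - {"gripper":60,"tx":0,"ty":0,"tz":-48,"ax":0,"ay":0,"az":0}

```text
clock: 7.05
tcp_pos: [0.5581, -0.0992, 0.2917]
orientation: [-1.571, -0.044, 0.048]
contact_force: [1.1, -0.9, 0.3]
grip_width: 0.0597
```

>>> jog_arm:
  motion:
    - {"gripper":60,"tx":0,"ty":0,"tz":0,"ax":0,"ay":0,"az":0}

```text
clock: 7.15
tcp_pos: [0.5573, -0.106, 0.2921]
orientation: [-1.576, -0.035, 0.039]
contact_force: [0.0, 0.5, 0.0]
grip_width: 0.0602
```

```bash
python3 - <<'E'
from h import *
c=vision.get_calibration("wrist"); np.savez("w2.npz",**c)
f=vision.grab_frame("wrist")[:,:,::-1];cv2.imwrite("pics/wrist2.png",f)
o=get_obs();print(o["tcp_pos"],o["contact_force"],o["joints"])
cc=proj("wrist",[.5497,-.0,.17]).astype(int); print(cc)
a=f[max(0,cc[1]-90):cc[1]+90,cc[0]-110:cc[0]+110]; print(max(0,cc[1]-90),cc[0]-110)
cv2.imwrite("pics/w2c.png",cv2.resize(a,None,fx=3.3,fy=3.3,interpolation=cv2.INTER_CUBIC))
E
```

```text
[ 0.5578 -0.1017  0.2918] [-0.6781  0.339   0.0822] [-0.3722  0.2789  0.5459  1.7909 -0.1561  1.1177  0.2764]
[312  85]
0 202
```

View pics/w2c.png

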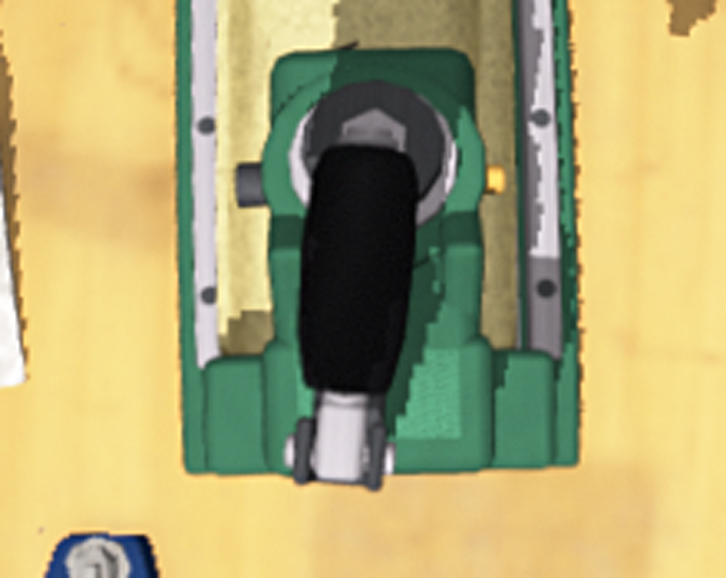

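View pics/wrist2.png

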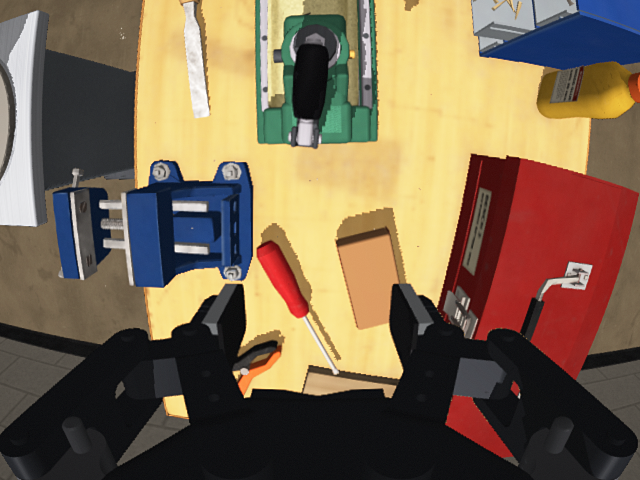

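```bash
python3 - <<'E'
from h import *
c=dict(np.load("w2.npz"))
W=lambda u,v:(202+u/3.3,v/3.3)
S=lambda u,v:(280+u/3.5,230+v/3.5)
D=lambda u,v:(280+u/3.5,235+v/3.5)
h=plane("wrist",W(342,453),.172,c); print("hinge z.172",h, [plane("wrist",W(*p),.172,c) for p in((292,450),(392,457))])
print("tri hinge",tri([ray("wrist",W(342,453),c),ray("scene",S(537,315)),ray("side",D(269,143))]))
a=plane("wrist",W(376,155),.153,c); print("hub",a, "arm vec",h-a, np.linalg.norm((h-a)[:2]))
e=plane("wrist",W(363,150),.183,c);print("handle end",e, "grip line sides", [plane("wrist",W(*p),.172,c) for p in((302,250),(413,250))])
print("tri end", tri([ray("wrist",W(363,150),c),ray("side",D(258,50))]))
for q in [(185,470),(578,465)]: print("base rear",plane("wrist",W(*q),.0,c))
E
```

```text
hinge z.172 [ 0.5468 -0.0398  0.172 ] [array([ 0.5368, -0.0396,  0.172 ]), array([ 0.5568, -0.0402,  0.172 ])]
tri hinge (array([ 0.5467, -0.04  ,  0.1761]), [np.float64(0.3805596615592701), np.float64(1.6982608067549507), np.float64(1.9623844078306787)])
hub [0.5504 0.0264 0.153 ] arm vec [-0.0036 -0.0662  0.019 ] 0.06631180067702028
handle end [0.5484 0.02   0.183 ] grip line sides [array([0.537 , 0.0013, 0.172 ]), array([0.559 , 0.0022, 0.172 ])]
tri end (array([0.5486, 0.02  , 0.183 ]), [np.float64(0.1937554604172492), np.float64(0.1937554604172009)])
base rear [ 0.4878 -0.0479  0.    ]
base rear [ 0.6216 -0.0399  0.    ]
```

>>> jog_arm:
  motion:
    - {"gripper":60,"tx":0,"ty":0,"tz":0,"ax":0,"ay":0.1,"az":0}
    - {"gripper":60,"tx":-2,"ty":10,"tz":36,"ax":0,"ay":0,"az":0}
    - {"gripper":60,"tx":-2,"ty":20,"tz":36,"ax":0,"ay":0,"az":0}
    - {"gripper":60,"tx":-2,"ty":20,"tz":36,"ax":0,"ay":0,"az":0}
    - {"gripper":60,"tx":0,"ty":20,"tz":0,"ax":0,"ay":0,"az":0}
    - {"gripper":60,"tx":0,"ty":0,"tz":0,"ax":0,"ay":0,"az":0}
    - {"gripper":60,"tx":0,"ty":0,"tz":0,"ax":0,"ay":0,"az":0}

```text
clock: 7.9
tcp_pos: [0.5574, 0.0116, 0.2223]
orientation: [-1.572, 0.033, -0.03]
contact_force: [-0.2, -0.2, 1.0]
grip_width: 0.0597
```

```bash
python3 - <<'E'
from h import *
o=get_obs(); print(o["tcp_pos"],R.from_rotvec(o["orientation"]).as_matrix())
goto([.549,.007,.172],(.9989,-.04))
E
```

```text
[0.5574 0.0116 0.2223] [[ 0.9992 -0.0017  0.0402]
 [-0.0402 -0.0012  0.9992]
 [-0.0016 -1.     -0.0012]]
tool-frame shift mm (before turn) [-8.0792 50.317  -4.8796] shift in goal frame [-8.1618 50.2979 -4.9394] turn [ 0.0012 -0.0002 -0.0016]
```

>>> jog_arm:
  motion:
    - {"gripper":60,"tx":-8,"ty":10,"tz":-5,"ax":0,"ay":0,"az":0}
    - {"gripper":60,"tx":0,"ty":20,"tz":0,"ax":0,"ay":0,"az":0}
    - {"gripper":40,"tx":0,"ty":20,"tz":0,"ax":0,"ay":0,"az":0}
    - {"gripper":30,"tx":0,"ty":0,"tz":0,"ax":0,"ay":0,"az":0}
    - {"gripper":28,"tx":0,"ty":0,"tz":0,"ax":0,"ay":0,"az":0}
    - {"gripper":28,"tx":0,"ty":0,"tz":0,"ax":0,"ay":0,"az":0}
  newtons: 25

```text
clock: 8.5
tcp_pos: [0.5504, 0.0067, 0.1737]
orientation: [-1.57, 0.031, -0.034]
contact_force: [-0.8, -0.1, -0.2]
grip_width: 0.0279
```

```bash
python3 - <<'E'
from h import *
f=vision.grab_frame("wrist")[:,:,::-1];cv2.imwrite("pics/wrist3.png",f)
g=vision.grab_frame("side")[:,:,::-1];cv2.imwrite("pics/side3.png",cv2.resize(g[200:360,250:450],None,fx=4,fy=3.75,interpolation=cv2.INTER_CUBIC))
o=get_obs(); print(o["tcp_pos"],o["contact_force"])
E
```

```text
[0.5504 0.007  0.1736] [ 0.0602 -0.3197  0.3104]
```

View pics/wrist3.png

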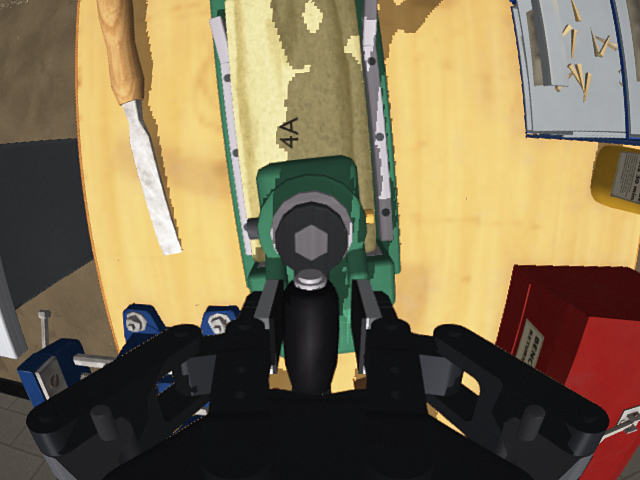

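View pics/side3.png

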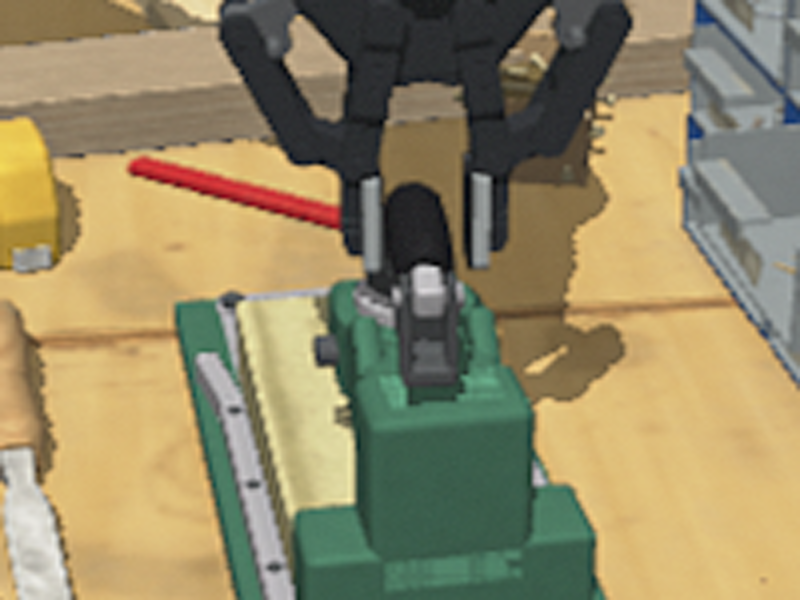

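>>> jog_arm:
  motion:
    - {"gripper":15,"tx":-1.5,"ty":0,"tz":0,"ax":0,"ay":0,"az":0}
    - {"gripper":15,"tx":0,"ty":0,"tz":0,"ax":0,"ay":0,"az":0}
    - {"gripper":15,"tx":0,"ty":0,"tz":0,"ax":0,"ay":0,"az":0}
  newtons: 25

```text
clock: 8.9
tcp_pos: [0.5481, 0.0074, 0.1729]
orientation: [-1.57, 0.031, -0.031]
contact_force: [-2.9, 0.7, 3.9]
grip_width: 0.0198
```

```bash
python3 - <<'E'
from h import *
o=get_obs(); print(o["tcp_pos"],o["contact_force"],o["grip_width"])
print(plane("wrist",(311,239),.153),plane("wrist",(311.5,241.5),.153))
r=47;import math
for k in range(1,13):
    a,b=math.radians(7.5*(k-1)),math.radians(7.5*k); print(round(-r*(math.sin(b)-math.sin(a)),1),round(r*(math.cos(b)-math.cos(a)),1))
E
```

```text
[0.5481 0.0074 0.1729] [-2.886   0.7187  3.8563] 0.019846658752960655
[0.5469 0.0329 0.153 ] [0.5471 0.0319 0.153 ]
-6.1 -0.4
-6.0 -1.2
-5.8 -2.0
-5.5 -2.7
-5.1 -3.4
-4.6 -4.1
-4.1 -4.6
-3.4 -5.1
-2.7 -5.5
-2.0 -5.8
-1.2 -6.0
-0.4 -6.1
```

>>> jog_arm:
  motion:
    - {"gripper":15,"tx":0,"ty":-6.1,"tz":-0.4,"ax":0,"ay":0,"az":0}
    - {"gripper":15,"tx":0,"ty":-6,"tz":-1.2,"ax":0,"ay":0,"az":0}
    - {"gripper":15,"tx":0,"ty":-5.8,"tz":-2,"ax":0,"ay":0,"az":0}
    - {"gripper":15,"tx":0,"ty":-5.5,"tz":-2.7,"ax":0,"ay":0,"az":0}

```text
clock: 9.3
tcp_pos: [0.5474, 0.0006, 0.1958]
orientation: [-1.571, 0.033, -0.031]
contact_force: [-0.0, -1.8, -9.8]
grip_width: 0.0203
```

```bash
python3 - <<'E'
from h import *
g=vision.grab_frame("side")[:,:,::-1];cv2.imwrite("pics/side4.png",cv2.resize(g[200:360,250:450],None,fx=4,fy=3.75,interpolation=cv2.INTER_CUBIC))
o=get_obs(); print(o["tcp_pos"],o["contact_force"],o["moment"],o["grip_width"])
E
```

```text
[0.5475 0.0001 0.1966] [-2.2859  0.4839 -8.3269] [ 0.1698  0.4681 -0.0213] 0.02007349456974227
```

View pics/side4.png

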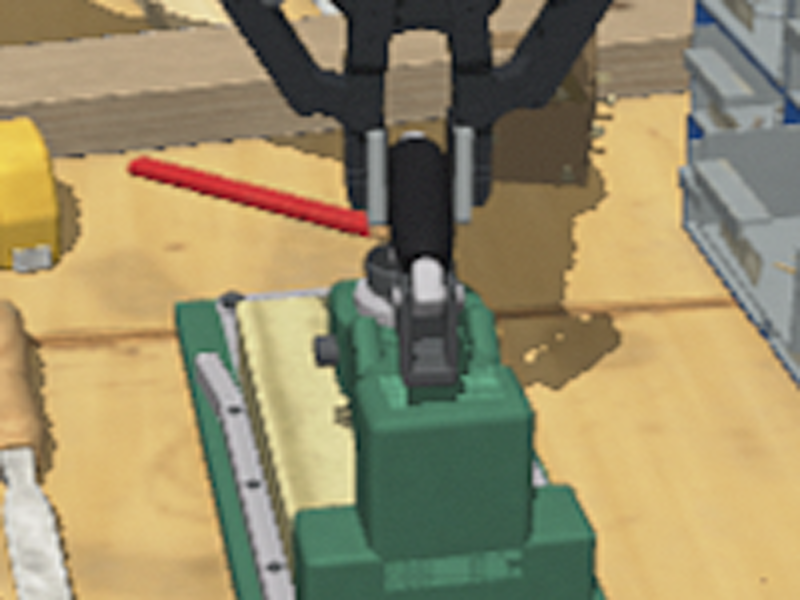

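Handle is lifting with the grip (top now at crop (415,140)). Continue the arc.

>>> jog_arm:
  motion:
    - {"gripper":15,"tx":0,"ty":-5.1,"tz":-3.4,"ax":0,"ay":0,"az":0}
    - {"gripper":15,"tx":0,"ty":-4.6,"tz":-4.1,"ax":0,"ay":0,"az":0}
    - {"gripper":15,"tx":0,"ty":-4.1,"tz":-4.6,"ax":0,"ay":0,"az":0}
    - {"gripper":15,"tx":0,"ty":-3.4,"tz":-5.1,"ax":0,"ay":0,"az":0}

```text
clock: 9.75
tcp_pos: [0.5469, -0.0156, 0.2133]
orientation: [-1.569, 0.032, -0.03]
contact_force: [-2.5, 4.0, -8.4]
grip_width: 0.0201
```

>>> jog_arm:
  motion:
    - {"gripper":15,"tx":0,"ty":-2.7,"tz":-5.5,"ax":0,"ay":0,"az":0}
    - {"gripper":15,"tx":0,"ty":-2,"tz":-5.8,"ax":0,"ay":0,"az":0}
    - {"gripper":15,"tx":0,"ty":-1.2,"tz":-6,"ax":0,"ay":0,"az":0}

```text
clock: 10.05
tcp_pos: [0.5464, -0.0322, 0.2198]
orientation: [-1.568, 0.031, -0.03]
contact_force: [-3.7, 7.2, -1.3]
grip_width: 0.0199
```

>>> jog_arm:
  motion:
    - {"gripper":15,"tx":0,"ty":-0.4,"tz":-3,"ax":0,"ay":0,"az":0}
    - {"gripper":15,"tx":0,"ty":0,"tz":-2,"ax":0,"ay":0,"az":0}

```text
clock: 10.25
tcp_pos: [0.5463, -0.0371, 0.2204]
orientation: [-1.568, 0.031, -0.03]
contact_force: [-3.7, 6.7, 1.3]
grip_width: 0.0199
```

>>> jog_arm:
  motion:
    - {"gripper":15,"tx":0,"ty":0,"tz":-2,"ax":0,"ay":0,"az":0}

```text
clock: 10.35
tcp_pos: [0.5463, -0.0388, 0.2205]
orientation: [-1.567, 0.03, -0.03]
contact_force: [-5.8, 7.8, 1.1]
grip_width: 0.0198
```

>>> jog_arm:
  motion:
    - {"gripper":15,"tx":0,"ty":0,"tz":-1,"ax":0,"ay":0,"az":0}
    - {"gripper":15,"tx":0,"ty":0,"tz":-1,"ax":0,"ay":0,"az":0}

```text
clock: 10.55
tcp_pos: [0.5462, -0.0407, 0.2206]
orientation: [-1.567, 0.03, -0.03]
contact_force: [-6.0, 8.1, 2.9]
grip_width: 0.0198
```

>>> jog_arm:
  motion:
    - {"gripper":15,"tx":0,"ty":0,"tz":-1,"ax":0,"ay":0,"az":0}
    - {"gripper":15,"tx":0,"ty":0,"tz":-1,"ax":0,"ay":0,"az":0}

```text
clock: 10.75
tcp_pos: [0.5462, -0.0426, 0.2206]
orientation: [-1.567, 0.03, -0.03]
contact_force: [-5.0, 7.2, 2.2]
grip_width: 0.0197
```

```bash
python3 - <<'E'
from h import *
g=vision.grab_frame("scene")[:,:,::-1];cv2.imwrite("pics/scene5.png",cv2.resize(g[220:400,300:500],None,fx=3.3,fy=3.3,interpolation=cv2.INTER_CUBIC))
cv2.imwrite("pics/wrist5.png",vision.grab_frame("wrist")[:,:,::-1])
o=get_obs(); print(o["tcp_pos"],o["contact_force"],o["moment"],o["grip_width"])
E
```

```text
[ 0.5461 -0.043   0.2206] [-6.1081  6.5963  1.6806] [1.6568 1.2089 0.0779] 0.01946180968595715
```

View pics/scene5.png

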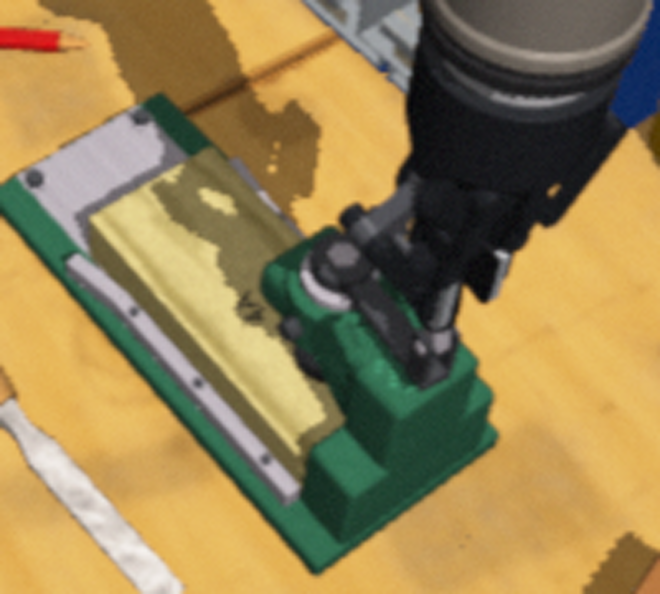

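View pics/wrist5.png

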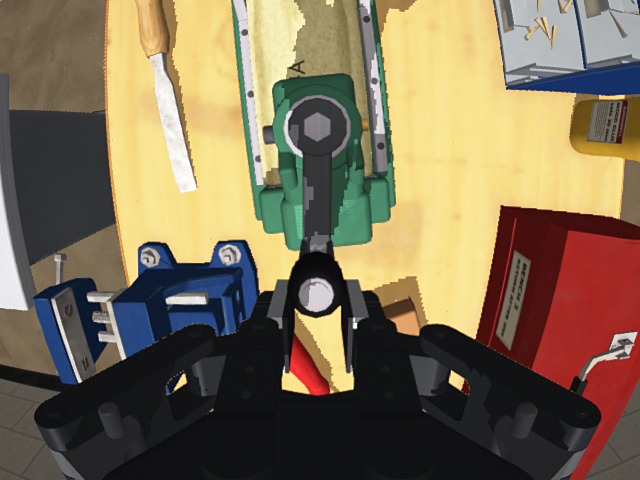

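```bash
python3 - <<'E'
from h import *
print("top of handle",plane("wrist",(316,296),.235))
print("axis at hub",plane("wrist",(318,126),.153), "tcp px",proj("wrist",get_obs()["tcp_pos"]))
E
```

```text
top of handle [ 0.5467 -0.0277  0.235 ]
axis at hub [0.5498 0.0301 0.153 ] tcp px [316.1544 316.643 ]
```

```bash
python3 - <<'E'
from h import *
for th in (90,85,80,75):
    t=np.radians(th)
    print(th,[proj("wrist",[.5467,-.0398+r*np.cos(t),.172+r*np.sin(t)]) for r in (0,12,62,66)])
f=cv2.imread("pics/wrist5.png")[220:390,230:400]; cv2.imwrite("pics/w5c.png",cv2.resize(f,None,fx=3.5,fy=3.5,interpolation=cv2.INTER_CUBIC))
E
```

```text
90 [array([317.3638, 266.65  ]), array([ 318.8082, 1304.9454]), array([ 318.8082, 1306.5457]), array([ 318.8082, 1306.5687])]
85 [array([317.3638, 266.65  ]), array([ 298.3887, 1337.6727]), array([ 298.2458, 1338.8745]), array([ 298.2437, 1338.8917])]
80 [array([317.3638, 266.65  ]), array([ 236.3025, 1367.773 ]), array([ 235.2936, 1368.5003]), array([ 235.2788, 1368.5107])]
75 [array([317.3638, 266.65  ]), array([-825.8085,  455.5092]), array([-842.2686,  337.5845]), array([-842.4203,  335.8367])]
```

View pics/w5c.png

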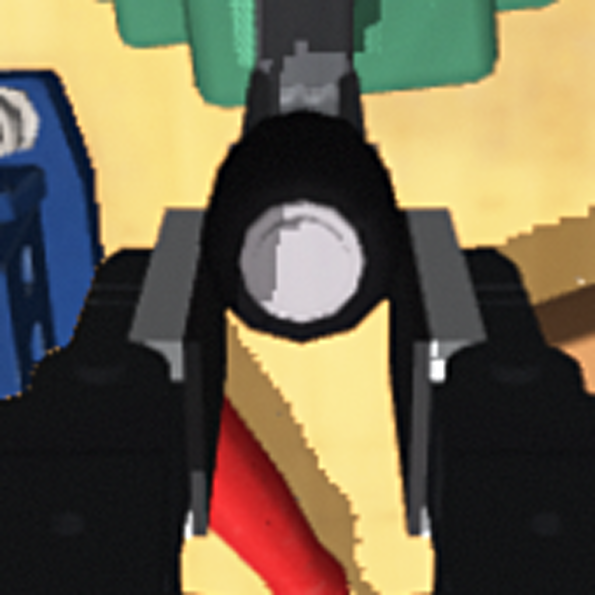

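```bash
python3 - <<'E'
from h import *
for th in (95,90,85,80,75):
    t=np.radians(th)
    print(th,[proj("wrist",[.5467,-.0398+r*np.cos(t),.172+r*np.sin(t)]).round(0) for r in (0,.012,.062,.066)])
tcp=get_obs()["tcp_pos"]
print([proj("wrist",tcp+np.array([.010,dy,dz])).round(0) for dy in(-.011,.011) for dz in (-.014,.01,.02)])
E
```

```text
95 [array([317., 267.]), array([317., 277.]), array([318., 339.]), array([318., 346.])]
90 [array([317., 267.]), array([317., 275.]), array([317., 326.]), array([317., 332.])]
85 [array([317., 267.]), array([317., 273.]), array([317., 312.]), array([317., 316.])]
80 [array([317., 267.]), array([317., 271.]), array([316., 297.]), array([316., 300.])]
75 [array([317., 267.]), array([317., 269.]), array([316., 281.]), array([315., 283.])]
[array([340., 323.]), array([344., 353.]), array([346., 369.]), array([340., 276.]), array([343., 301.]), array([345., 314.])]
```

>>> jog_arm:
  motion:
    - {"gripper":36,"tx":0,"ty":0,"tz":0,"ax":0,"ay":0,"az":0}
    - {"gripper":36,"tx":0,"ty":0,"tz":0,"ax":0,"ay":0,"az":0}
    - {"gripper":36,"tx":0,"ty":0,"tz":4,"ax":0,"ay":0,"az":0}
    - {"gripper":36,"tx":0,"ty":0,"tz":6,"ax":0,"ay":0,"az":0}
    - {"gripper":36,"tx":0,"ty":0,"tz":6,"ax":0,"ay":0,"az":0}
    - {"gripper":36,"tx":0,"ty":0,"tz":0,"ax":0,"ay":0,"az":0}

```text
clock: 11.45
tcp_pos: [0.547, -0.0271, 0.2194]
orientation: [-1.57, 0.03, -0.03]
contact_force: [0.7, 1.0, 0.3]
grip_width: 0.0357
```

```bash
python3 - <<'E'
from h import *
f=vision.grab_frame("wrist")[:,:,::-1]
o=get_obs(); print(o["tcp_pos"],o["contact_force"],o["moment"],o["grip_width"],proj("wrist",o["tcp_pos"]))
cv2.imwrite("pics/w6c.png",cv2.resize(f[180:380,230:400],None,fx=3,fy=3,interpolation=cv2.INTER_CUBIC))
for th in (95,90,85,80,75):
    t=np.radians(th)
    print(th,[proj("wrist",[.5467,-.0398+r*np.cos(t),.172+r*np.sin(t)]).round(0) for r in (0,.012,.062,.066)])
E
```

```text
[ 0.5469 -0.0277  0.2194] [ 0.3136 -0.3689 -0.4405] [-0.0097 -0.0111  0.0231] 0.03584185016276598 [316.2118 316.7009]
95 [array([317., 295.]), array([317., 307.]), array([317., 375.]), array([317., 382.])]
90 [array([317., 295.]), array([317., 305.]), array([317., 364.]), array([317., 370.])]
85 [array([317., 295.]), array([317., 303.]), array([316., 351.]), array([316., 357.])]
80 [array([317., 295.]), array([317., 301.]), array([316., 338.]), array([316., 342.])]
75 [array([317., 295.]), array([317., 299.]), array([315., 323.]), array([315., 326.])]
```

View pics/w6c.png

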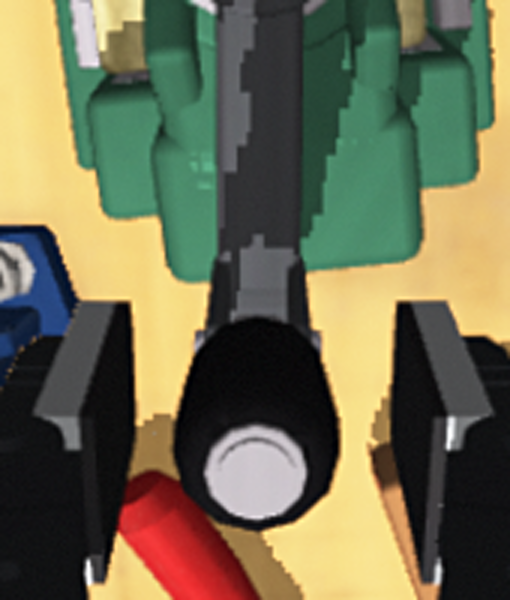

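>>> jog_arm:
  motion:
    - {"gripper":15,"tx":0,"ty":0,"tz":-4,"ax":0,"ay":0,"az":0}
    - {"gripper":15,"tx":0,"ty":0,"tz":0,"ax":0,"ay":0,"az":0}
    - {"gripper":15,"tx":0,"ty":0,"tz":0,"ax":0,"ay":0,"az":0}
    - {"gripper":15,"tx":0,"ty":0,"tz":-1.5,"ax":0,"ay":0,"az":0}
    - {"gripper":15,"tx":0,"ty":0,"tz":-1.5,"ax":0,"ay":0,"az":0}
  newtons: 50

```text
clock: 12.0
tcp_pos: [0.5463, -0.0335, 0.2196]
orientation: [-1.568, 0.031, -0.03]
contact_force: [-4.2, 8.0, 6.6]
grip_width: 0.0197
```

>>> jog_arm:
  motion:
    - {"gripper":15,"tx":0,"ty":0,"tz":-1.5,"ax":0,"ay":0,"az":0}
    - {"gripper":15,"tx":0,"ty":0,"tz":-1.5,"ax":0,"ay":0,"az":0}

```text
clock: 12.2
tcp_pos: [0.5463, -0.0344, 0.2197]
orientation: [-1.565, 0.03, -0.029]
contact_force: [-4.0, 13.9, 7.3]
grip_width: 0.0196
```

>>> jog_arm:
  motion:
    - {"gripper":15,"tx":0,"ty":0,"tz":-1.5,"ax":0,"ay":0,"az":0}
    - {"gripper":15,"tx":0,"ty":0,"tz":-1.5,"ax":0,"ay":0,"az":0}

```text
clock: 12.4
tcp_pos: [0.5461, -0.0366, 0.2197]
orientation: [-1.564, 0.03, -0.028]
contact_force: [-5.0, 12.3, 7.3]
grip_width: 0.0197
```

>>> jog_arm:
  motion:
    - {"gripper":15,"tx":0,"ty":0,"tz":-1.5,"ax":0,"ay":0,"az":0}

```text
clock: 12.5
tcp_pos: [0.5461, -0.0384, 0.2196]
orientation: [-1.565, 0.03, -0.028]
contact_force: [-3.9, 13.1, 7.3]
grip_width: 0.0193
```

```bash
cat > look.py <<'E'
from h import *
import sys
f=vision.grab_frame("wrist")[:,:,::-1]
o=get_obs(); print(o["tcp_pos"],o["contact_force"],o["moment"],o["grip_width"],proj("wrist",o["tcp_pos"]))
cv2.imwrite(f"pics/{sys.argv[1]}.png",cv2.resize(f[180:380,230:400],None,fx=3,fy=3,interpolation=cv2.INTER_CUBIC))
for th in (95,90,85,80,75):
    t=np.radians(th)
    print(th,[(3*(proj("wrist",[.5467,-.0398+r*np.cos(t),.172+r*np.sin(t)])-[230,180])).round(0) for r in (0,.012,.062,.066)])
E
python3 look.py w7c
```

```text
[ 0.5461 -0.0384  0.2197] [-3.54   12.4199  7.2027] [3.0664 1.0067 0.0393] 0.019292700398107356 [316.158  316.6248]
95 [array([263., 288.]), array([264., 321.]), array([265., 513.]), array([266., 533.])]
90 [array([263., 288.]), array([264., 315.]), array([264., 475.]), array([264., 493.])]
85 [array([263., 288.]), array([263., 309.]), array([262., 434.]), array([262., 449.])]
80 [array([263., 288.]), array([263., 303.]), array([260., 390.]), array([260., 400.])]
75 [array([263., 288.]), array([263., 296.]), array([259., 344.]), array([258., 350.])]
```

View pics/w7c.png

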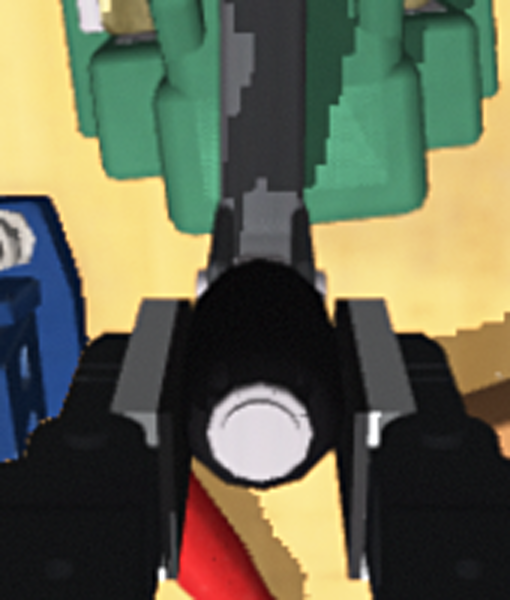

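>>> jog_arm:
  motion:
    - {"gripper":45,"tx":0,"ty":0,"tz":0,"ax":0,"ay":0,"az":0}
    - {"gripper":45,"tx":0,"ty":0,"tz":0,"ax":0,"ay":0,"az":0}
    - {"gripper":45,"tx":0,"ty":-45,"tz":0,"ax":0,"ay":0,"az":0}
    - {"gripper":0,"tx":0,"ty":0,"tz":24,"ax":0,"ay":0,"az":0}
    - {"gripper":0,"tx":0,"ty":0,"tz":24,"ax":0,"ay":0,"az":0}
    - {"gripper":0,"tx":0,"ty":0,"tz":0,"ax":0,"ay":0,"az":0}
    - {"gripper":0,"tx":0,"ty":23,"tz":0,"ax":0,"ay":0,"az":0}
    - {"gripper":0,"tx":0,"ty":23,"tz":0,"ax":0,"ay":0,"az":0}
    - {"gripper":0,"tx":0,"ty":0,"tz":0,"ax":0,"ay":0,"az":0}

```text
clock: 13.45
tcp_pos: [0.5462, 0.0037, 0.2157]
orientation: [-1.573, 0.036, -0.028]
contact_force: [-0.3, 0.7, 0.5]
grip_width: 0.0001
```

```bash
python3 - <<'E'
from h import *
for n in ("scene","side"):
    g=vision.grab_frame(n)[:,:,::-1]; cv2.imwrite(f"pics/{n}8.png",g)
    u,v=proj(n,[.547,-.035,.2]).astype(int); print(n,u-60,v-55)
    cv2.imwrite(f"pics/{n}8c.png",cv2.resize(g[v-55:v+55,u-60:u+60],None,fx=5,fy=5,interpolation=cv2.INTER_CUBIC))
print(get_obs()["tcp_pos"],get_obs()["contact_force"])
E
```

```text
scene 372 254
side 298 201
[0.5481 0.0038 0.2185] [0.4926 0.9074 0.5305]
```

View pics/scene8c.png

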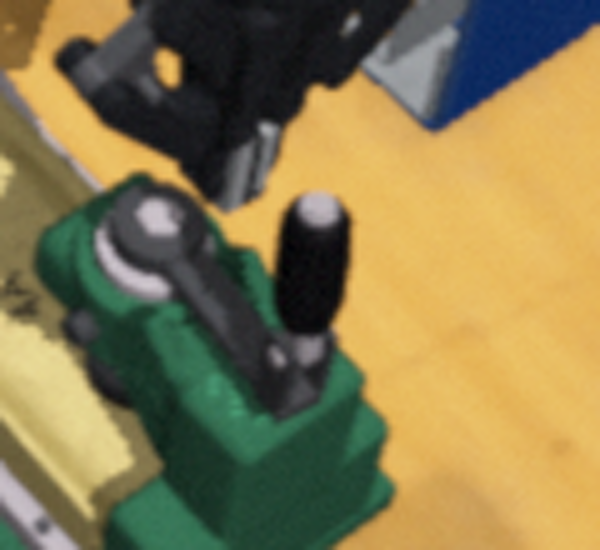

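View pics/side8c.png

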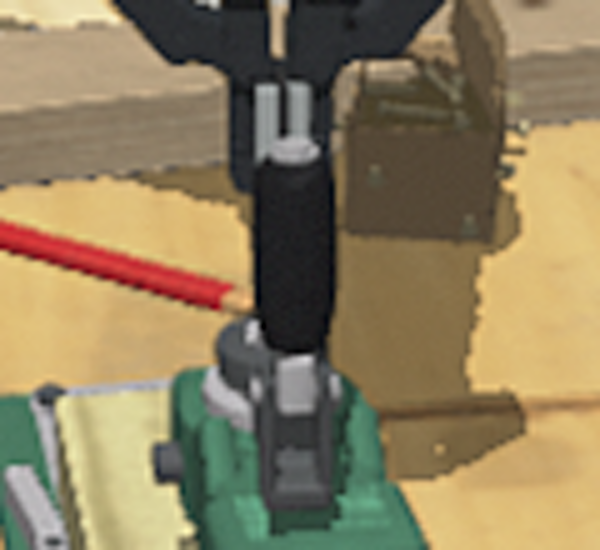

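```bash
python3 - <<'E'
from h import *
t,e=tri([ray("scene",(436.4,295.6)),ray("side",(357.2,231))]); print(t,e)
for h in ([.5467,-.0398,.172],):
  for th in (90,85,80): 
    a=np.radians(th); p=np.array(h)+.062*np.array([0,np.cos(a),np.sin(a)]); print(th,p,proj("scene",p),proj("side",p))
E
```

```text
[ 0.5464 -0.0352  0.2355] [np.float64(0.7621340147551401), np.float64(0.7621340147552069)]
90 [ 0.5467 -0.0398  0.234 ] [438.1362 298.7474] [358.4599 233.291 ]
85 [ 0.5467 -0.0344  0.2338] [435.6601 296.2069] [357.849  231.6438]
80 [ 0.5467 -0.029   0.2331] [433.1765 293.8945] [357.25   230.3803]
```

>>> jog_arm:
  motion:
    - {"gripper":0,"tx":0,"ty":0,"tz":-6,"ax":0,"ay":0,"az":0}
    - {"gripper":0,"tx":0,"ty":0,"tz":-5,"ax":0,"ay":0,"az":0}
    - {"gripper":0,"tx":0,"ty":0,"tz":-3,"ax":0,"ay":0,"az":0}
    - {"gripper":0,"tx":0,"ty":0,"tz":-2,"ax":0,"ay":0,"az":0}

```text
clock: 13.95
tcp_pos: [0.5477, -0.0117, 0.2189]
orientation: [-1.57, 0.031, -0.033]
contact_force: [-0.8, 0.4, -0.1]
grip_width: 0.0
```

>>> jog_arm:
  motion:
    - {"gripper":0,"tx":0,"ty":0,"tz":-2,"ax":0,"ay":0,"az":0}
    - {"gripper":0,"tx":0,"ty":0,"tz":-2,"ax":0,"ay":0,"az":0}

```text
clock: 14.15
tcp_pos: [0.5476, -0.0144, 0.2187]
orientation: [-1.57, 0.031, -0.031]
contact_force: [-0.4, 2.3, 2.6]
grip_width: -0.0003
```

>>> jog_arm:
  motion:
    - {"gripper":0,"tx":0,"ty":0,"tz":-2,"ax":0,"ay":0,"az":0}
    - {"gripper":0,"tx":0,"ty":0,"tz":-1,"ax":0,"ay":0,"az":0}

```text
clock: 14.35
tcp_pos: [0.5475, -0.0177, 0.2186]
orientation: [-1.57, 0.031, -0.032]
contact_force: [-0.1, 2.0, 2.1]
grip_width: -0.0
```

>>> jog_arm:
  motion:
    - {"gripper":0,"tx":0,"ty":0,"tz":-1,"ax":0,"ay":0,"az":0}
    - {"gripper":0,"tx":0,"ty":0,"tz":-1,"ax":0,"ay":0,"az":0}

```text
clock: 14.55
tcp_pos: [0.5473, -0.0194, 0.2186]
orientation: [-1.57, 0.031, -0.031]
contact_force: [-0.2, 5.8, 2.7]
grip_width: -0.0001
```

>>> jog_arm:
  motion:
    - {"gripper":0,"tx":0,"ty":0,"tz":-1,"ax":0,"ay":0,"az":0}
    - {"gripper":0,"tx":0,"ty":0,"tz":-1,"ax":0,"ay":0,"az":0}

```text
clock: 14.75
tcp_pos: [0.5474, -0.0198, 0.2186]
orientation: [-1.568, 0.03, -0.03]
contact_force: [-0.7, 9.1, 4.3]
grip_width: -0.0
```

>>> jog_arm:
  motion:
    - {"gripper":0,"tx":0,"ty":0,"tz":2,"ax":0,"ay":0,"az":0}
    - {"gripper":0,"tx":0,"ty":-44,"tz":2,"ax":0,"ay":0,"az":0}
    - {"gripper":55,"tx":-1,"ty":0,"tz":-11,"ax":0,"ay":0,"az":0}
    - {"gripper":55,"tx":0,"ty":0,"tz":-11,"ax":0,"ay":0,"az":0}
    - {"gripper":55,"tx":0,"ty":0,"tz":0,"ax":0,"ay":0,"az":0}
    - {"gripper":55,"tx":0,"ty":0,"tz":0,"ax":0,"ay":0,"az":0}
    - {"gripper":55,"tx":0,"ty":0,"tz":0,"ax":0,"ay":0,"az":0}

```text
clock: 15.45
tcp_pos: [0.5448, -0.0398, 0.2615]
orientation: [-1.571, 0.033, -0.03]
contact_force: [-0.6, 1.0, -1.1]
grip_width: 0.0547
```

```bash
python3 - <<'E'
from h import *
goto([.5467,-.041,.218],(.9989,-.04)); print(get_obs()["tcp_pos"],get_obs()["grip_width"])
f=vision.grab_frame("wrist")[:,:,::-1]; cv2.imwrite("pics/w9.png",f)
E
```

```text
tool-frame shift mm (before turn) [ 2.0112 43.4602 -1.1437] shift in goal frame [ 1.9358 43.4633 -1.1543] turn [ 0.0002  0.     -0.0017]
[ 0.5448 -0.0398  0.2615] 0.05471093405663831
```

View pics/w9.png

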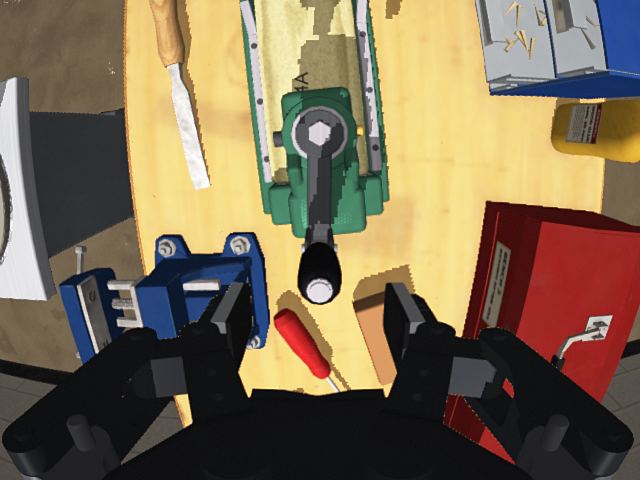

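>>> jog_arm:
  motion:
    - {"gripper":55,"tx":2,"ty":15,"tz":-1,"ax":0,"ay":0,"az":0}
    - {"gripper":55,"tx":0,"ty":15,"tz":0,"ax":0,"ay":0,"az":0}
    - {"gripper":40,"tx":0,"ty":12,"tz":0,"ax":0,"ay":0,"az":0}
    - {"gripper":26,"tx":0,"ty":0,"tz":0,"ax":0,"ay":0,"az":0}
    - {"gripper":15,"tx":0,"ty":0,"tz":0,"ax":0,"ay":0,"az":0}
    - {"gripper":15,"tx":0,"ty":0,"tz":0,"ax":0,"ay":0,"az":0}
    - {"gripper":15,"tx":0,"ty":0,"tz":0,"ax":0,"ay":0,"az":0}
  newtons: 100

```text
clock: 16.2
tcp_pos: [0.5462, -0.0408, 0.22]
orientation: [-1.57, 0.033, -0.03]
contact_force: [-3.6, 1.4, -5.6]
grip_width: 0.0178
```

```bash
cat > crank.py <<'E'
from h import *
A=np.array([.5498,.0295]); Rr=.0708
def stat():
    o=get_obs(); d=o["tcp_pos"][:2]-A; az=np.arctan2(d[1],d[0]); r=np.linalg.norm(d)
    t=np.array([np.sin(az),-np.cos(az)]) # clockwise tangent
    F=o["contact_force"][:2]; print("clock",o["clock"],"tcp",o["tcp_pos"],"r",r,"az deg",np.degrees(az),"F",o["contact_force"],"resist",-F@t,"radial",F@d/r,"grip",o["grip_width"])
    return az
def rows(az0,step,n):
    M=R.from_rotvec(get_obs()["orientation"]).as_matrix()
    p=A+Rr*np.array([np.cos(az0),np.sin(az0)])
    for k in range(1,n+1):
        q=A+Rr*np.array([np.cos(az0-step*k),np.sin(az0-step*k)])
        d=M.T@np.array([*(q-p),0])*1000; p=q; print(f'{d[0]:.1f} {d[2]:.1f}',end=' | ')
    print()
E
python3 - <<'E'
from crank import *
az=stat(); 
for i in range(9): rows(np.radians(-92.5)-i*.72,.06,12)
E
```

```text
clock 16.2 tcp [ 0.5462 -0.0408  0.22  ] r 0.07041037984608607 az deg -92.89282949347867 F [-3.5607  1.3696 -5.5568] resist -3.625269415579671 radial -1.1881294413333483 grip 0.017833344674622973
-4.2 0.1 | -4.2 0.4 | -4.2 0.7 | -4.2 0.9 | -4.1 1.1 | -4.0 1.4 | -3.9 1.6 | -3.8 1.9 | -3.7 2.1 | -3.6 2.3 | -3.4 2.5 | -3.3 2.7 | 
-3.1 2.9 | -2.9 3.1 | -2.7 3.3 | -2.5 3.4 | -2.3 3.6 | -2.1 3.7 | -1.9 3.8 | -1.6 3.9 | -1.4 4.0 | -1.2 4.1 | -0.9 4.1 | -0.7 4.2 | 
-0.4 4.2 | -0.2 4.2 | 0.1 4.2 | 0.4 4.2 | 0.6 4.2 | 0.9 4.2 | 1.1 4.1 | 1.3 4.0 | 1.6 3.9 | 1.8 3.8 | 2.0 3.7 | 2.3 3.6 | 
2.5 3.4 | 2.7 3.3 | 2.9 3.1 | 3.1 3.0 | 3.2 2.8 | 3.4 2.6 | 3.5 2.4 | 3.7 2.1 | 3.8 1.9 | 3.9 1.7 | 4.0 1.4 | 4.1 1.2 | 
4.1 1.0 | 4.2 0.7 | 4.2 0.5 | 4.2 0.2 | 4.2 -0.1 | 4.2 -0.3 | 4.2 -0.6 | 4.2 -0.8 | 4.1 -1.1 | 4.0 -1.3 | 4.0 -1.5 | 3.9 -1.8 | 
3.7 -2.0 | 3.6 -2.2 | 3.5 -2.4 | 3.3 -2.6 | 3.2 -2.8 | 3.0 -3.0 | 2.8 -3.2 | 2.6 -3.4 | 2.4 -3.5 | 2.2 -3.6 | 2.0 -3.8 | 1.7 -3.9 | 
1.5 -4.0 | 1.2 -4.1 | 1.0 -4.1 | 0.8 -4.2 | 0.5 -4.2 | 0.2 -4.2 | -0.0 -4.2 | -0.3 -4.2 | -0.5 -4.2 | -0.8 -4.2 | -1.0 -4.1 | -1.3 -4.1 | 
-1.5 -4.0 | -1.7 -3.9 | -2.0 -3.8 | -2.2 -3.6 | -2.4 -3.5 | -2.6 -3.4 | -2.8 -3.2 | -3.0 -3.0 | -3.2 -2.8 | -3.3 -2.6 | -3.5 -2.4 | -3.6 -2.2 | 
-3.7 -2.0 | -3.9 -1.8 | -4.0 -1.5 | -4.0 -1.3 | -4.1 -1.0 | -4.2 -0.8 | -4.2 -0.5 | -4.2 -0.3 | -4.2 -0.0 | -4.2 0.2 | -4.2 0.5 | -4.2 0.7 |
```

>>> jog_arm:
  motion:
    - {"gripper":15,"tx":-4.2,"ty":0,"tz":0.1,"ax":0,"ay":0,"az":0}
    - {"gripper":15,"tx":-4.2,"ty":0,"tz":0.4,"ax":0,"ay":0,"az":0}
    - {"gripper":15,"tx":-4.2,"ty":0,"tz":0.7,"ax":0,"ay":0,"az":0}
    - {"gripper":15,"tx":-4.2,"ty":0,"tz":0.9,"ax":0,"ay":0,"az":0}
    - {"gripper":15,"tx":-4.1,"ty":0,"tz":1.1,"ax":0,"ay":0,"az":0}
    - {"gripper":15,"tx":-4.0,"ty":0,"tz":1.4,"ax":0,"ay":0,"az":0}

```text
clock: 16.8
tcp_pos: [0.5243, -0.0363, 0.2203]
orientation: [-1.572, 0.028, -0.036]
contact_force: [8.2, -2.5, -17.1]
grip_width: 0.0183
```

```bash
python3 -c "
from crank import *
stat()"
```

```text
clock 16.8 tcp [ 0.5243 -0.0363  0.2203] r 0.07055611579635349 az deg -111.17444274641304 F [  8.1655  -2.5264 -17.1459] resist 8.526735234841397 radial -0.5935974450832417 grip 0.018280638560266453
```

>>> jog_arm:
  motion:
    - {"gripper":15,"tx":-3.9,"ty":0.7,"tz":1.6,"ax":0,"ay":0,"az":0}
    - {"gripper":15,"tx":-3.8,"ty":0.7,"tz":1.9,"ax":0,"ay":0,"az":0}
    - {"gripper":15,"tx":-3.7,"ty":0.6,"tz":2.1,"ax":0,"ay":0,"az":0}
    - {"gripper":15,"tx":-3.6,"ty":0,"tz":2.3,"ax":0,"ay":0,"az":0}
    - {"gripper":15,"tx":-3.4,"ty":0,"tz":2.5,"ax":0,"ay":0,"az":0}
    - {"gripper":15,"tx":-3.3,"ty":0,"tz":2.7,"ax":0,"ay":0,"az":0}

```text
clock: 17.4
tcp_pos: [0.504, -0.0243, 0.2199]
orientation: [-1.574, 0.027, -0.039]
contact_force: [4.2, -7.9, -3.4]
grip_width: 0.0181
```

```bash
python3 -c "
from crank import *
stat()"
```

```text
clock 17.4 tcp [ 0.504  -0.0243  0.2199] r 0.07068122474725953 az deg -130.39203327324478 F [ 4.1932 -7.9305 -3.4444] resist 8.332727661844254 radial 3.3227933313739006 grip 0.018120762470416718
```

>>> jog_arm:
  motion:
    - {"gripper":15,"tx":-3.1,"ty":0,"tz":2.9,"ax":0,"ay":0,"az":0}
    - {"gripper":15,"tx":-2.9,"ty":0,"tz":3.1,"ax":0,"ay":0,"az":0}
    - {"gripper":15,"tx":-2.7,"ty":0,"tz":3.3,"ax":0,"ay":0,"az":0}
    - {"gripper":15,"tx":-2.5,"ty":0,"tz":3.4,"ax":0,"ay":0,"az":0}
    - {"gripper":15,"tx":-2.3,"ty":0,"tz":3.6,"ax":0,"ay":0,"az":0}
    - {"gripper":15,"tx":-2.1,"ty":0,"tz":3.7,"ax":0,"ay":0,"az":0}

```text
clock: 18.0
tcp_pos: [0.4879, -0.0045, 0.2198]
orientation: [-1.574, 0.031, -0.037]
contact_force: [-1.0, -10.5, 2.2]
grip_width: 0.0183
```

```bash
python3 -c "
from crank import *
stat()"
```

```text
clock 18.0 tcp [ 0.4879 -0.0045  0.2198] r 0.070661638278238 az deg -151.2239206231715 F [ -1.0179 -10.5265   2.1666] resist 8.736572762006665 radial 5.95948694344974 grip 0.018318412575609597
```

>>> jog_arm:
  motion:
    - {"gripper":15,"tx":-1.9,"ty":0,"tz":3.8,"ax":0,"ay":0,"az":0}
    - {"gripper":15,"tx":-1.6,"ty":0,"tz":3.9,"ax":0,"ay":0,"az":0}
    - {"gripper":15,"tx":-1.4,"ty":0,"tz":4.0,"ax":0,"ay":0,"az":0}
    - {"gripper":15,"tx":-1.2,"ty":0,"tz":4.1,"ax":0,"ay":0,"az":0}
    - {"gripper":15,"tx":-0.9,"ty":0,"tz":4.1,"ax":0,"ay":0,"az":0}
    - {"gripper":15,"tx":-0.7,"ty":0,"tz":4.2,"ax":0,"ay":0,"az":0}

```text
clock: 18.6
tcp_pos: [0.4798, 0.0201, 0.2196]
orientation: [-1.573, 0.034, -0.034]
contact_force: [-6.3, -9.3, 8.1]
grip_width: 0.0184
```

```bash
python3 -c "
from crank import *
stat()"
```

```text
clock 18.6 tcp [0.4798 0.0201 0.2196] r 0.07064411586763877 az deg -172.34553373773798 F [-6.3189 -9.2538  8.0652] resist 8.32971638539045 radial 7.495227547631689 grip 0.01837761823451468
```

>>> jog_arm:
  motion:
    - {"gripper":15,"tx":-1.2,"ty":-0.4,"tz":4.2,"ax":0,"ay":0,"az":0}
    - {"gripper":15,"tx":-1.0,"ty":-0.4,"tz":4.2,"ax":0,"ay":0,"az":0}
    - {"gripper":15,"tx":-0.5,"ty":0,"tz":4.2,"ax":0,"ay":0,"az":0}
    - {"gripper":15,"tx":0,"ty":0,"tz":4.2,"ax":0,"ay":0,"az":0}
    - {"gripper":15,"tx":0.6,"ty":0,"tz":4.2,"ax":0,"ay":0,"az":0}
    - {"gripper":15,"tx":0.9,"ty":0,"tz":4.2,"ax":0,"ay":0,"az":0}

```text
clock: 19.2
tcp_pos: [0.4807, 0.0457, 0.2199]
orientation: [-1.573, 0.031, -0.036]
contact_force: [-0.4, -8.2, -3.6]
grip_width: 0.0181
```

```bash
python3 -c "
from crank import *
stat()
f=vision.grab_frame('wrist')[:,:,::-1]; cv2.imwrite('pics/w10.png',f)"
```

```text
clock 19.2 tcp [0.4807 0.0457 0.2199] r 0.07098774734697358 az deg 166.80903517394896 F [-0.3924 -8.1604 -3.587 ] resist 8.03461741559659 radial -1.4801520679016398 grip 0.018098900103663093
```

View pics/w10.png

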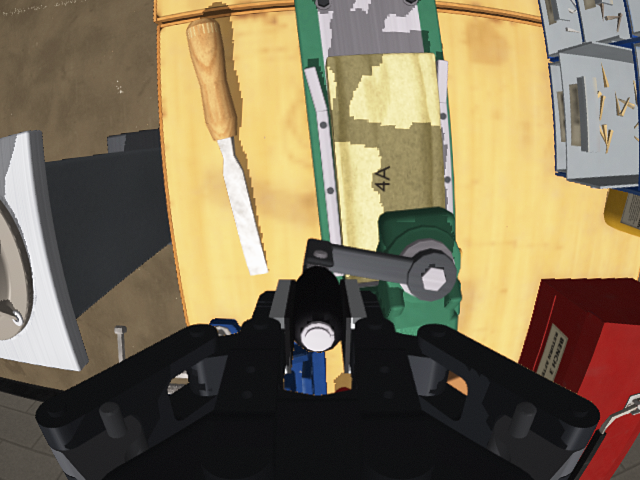

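>>> jog_arm:
  motion:
    - {"gripper":15,"tx":1.1,"ty":0,"tz":4.1,"ax":0,"ay":0,"az":0}
    - {"gripper":15,"tx":1.3,"ty":0,"tz":4.0,"ax":0,"ay":0,"az":0}
    - {"gripper":15,"tx":1.6,"ty":0,"tz":3.9,"ax":0,"ay":0,"az":0}
    - {"gripper":15,"tx":1.8,"ty":0,"tz":3.8,"ax":0,"ay":0,"az":0}
    - {"gripper":15,"tx":2.0,"ty":0,"tz":3.7,"ax":0,"ay":0,"az":0}
    - {"gripper":15,"tx":2.3,"ty":0,"tz":3.6,"ax":0,"ay":0,"az":0}

```text
clock: 19.85
tcp_pos: [0.4905, 0.0682, 0.2198]
orientation: [-1.574, 0.034, -0.033]
contact_force: [-4.7, -8.8, 2.4]
grip_width: 0.0185
```

```bash
python3 -c "
from crank import *
stat()"
```

```text
clock 19.85 tcp [0.4905 0.0682 0.2198] r 0.07078884739150339 az deg 146.86324351798876 F [-4.6695 -8.7507  2.421 ] resist 9.880124614339564 radial -0.8733732105982233 grip 0.018522075278936456
```

>>> jog_arm:
  motion:
    - {"gripper":15,"tx":2.5,"ty":0,"tz":3.4,"ax":0,"ay":0,"az":0}
    - {"gripper":15,"tx":2.7,"ty":0,"tz":3.3,"ax":0,"ay":0,"az":0}
    - {"gripper":15,"tx":2.9,"ty":0,"tz":3.1,"ax":0,"ay":0,"az":0}
    - {"gripper":15,"tx":3.1,"ty":0,"tz":3.0,"ax":0,"ay":0,"az":0}
    - {"gripper":15,"tx":3.2,"ty":0,"tz":2.8,"ax":0,"ay":0,"az":0}
    - {"gripper":15,"tx":3.4,"ty":0,"tz":2.6,"ax":0,"ay":0,"az":0}

```text
clock: 20.45
tcp_pos: [0.5077, 0.086, 0.2197]
orientation: [-1.573, 0.036, -0.03]
contact_force: [-8.6, -7.1, 6.6]
grip_width: 0.0182
```

```bash
python3 -c "
from crank import *
stat()"
```

```text
clock 20.45 tcp [0.5077 0.086  0.2197] r 0.07046662131441038 az deg 126.65356686373926 F [-8.6018 -7.0573  6.6045] resist 11.113935150451795 radial -0.5267145930596342 grip 0.018229973138165576
```

>>> jog_arm:
  motion:
    - {"gripper":15,"tx":3.5,"ty":0,"tz":2.4,"ax":0,"ay":0,"az":0}
    - {"gripper":15,"tx":3.7,"ty":0,"tz":2.1,"ax":0,"ay":0,"az":0}
    - {"gripper":15,"tx":3.8,"ty":0,"tz":1.9,"ax":0,"ay":0,"az":0}

```text
clock: 20.75
tcp_pos: [0.5184, 0.0924, 0.2197]
orientation: [-1.573, 0.037, -0.029]
contact_force: [-10.8, -5.0, 8.1]
grip_width: 0.0182
```

```bash
python3 -c "
from crank import *
stat()
for n in ('side','scene'):
  g=vision.grab_frame(n)[:,:,::-1]; cv2.imwrite(f'pics/{n}11.png',g)"
```

```text
clock 20.75 tcp [0.5184 0.0924 0.2197] r 0.07029357887876315 az deg 116.48772517037948 F [-10.8217  -4.9807   8.1243] resist 11.90717343577215 radial 0.36866756652961785 grip 0.018223824673836958
```

View pics/side11.png

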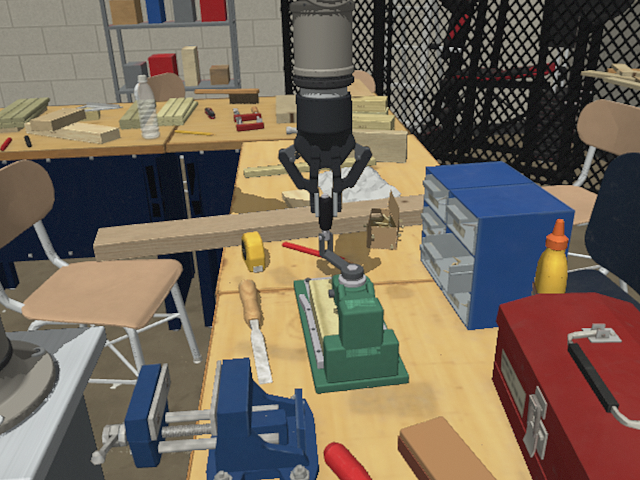

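```bash
python3 -c "
import cv2
a=cv2.imread('pics/scene11.png')[270:360,340:440]; cv2.imwrite('pics/sc11c.png',cv2.resize(a,None,fx=6,fy=6,interpolation=cv2.INTER_CUBIC))"
```

```text
(no output)
```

View pics/sc11c.png

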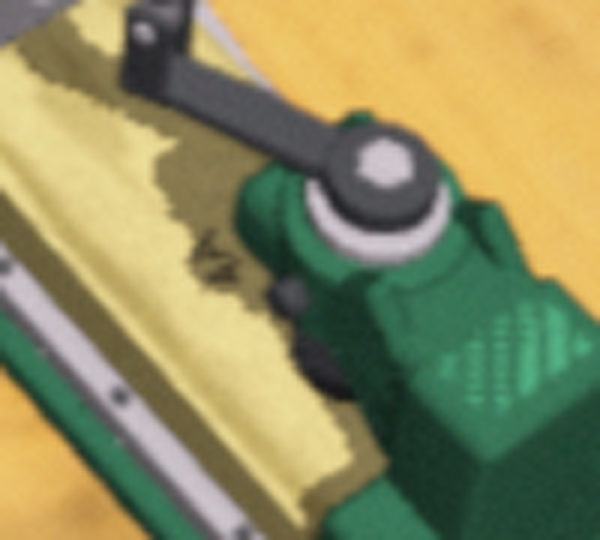

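```bash
python3 -c "
from h import *
a=cv2.imread('pics/scene11.png')[270:360,340:440]; a=cv2.resize(a,None,fx=6,fy=6,interpolation=cv2.INTER_CUBIC)
for z,c in ((.053,(0,0,255)),(.061,(255,0,0))):
  for t in np.arange(0,6.3,.15):
    p=(proj('scene',[.5498+.018*np.cos(t),.0295+.018*np.sin(t),z])-[340,270])*6
    cv2.circle(a,tuple(int(x) for x in p),1,c,-1)
cv2.imwrite('pics/sc11d.png',a)
"
```

```text
(no output)
```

View pics/sc11d.png

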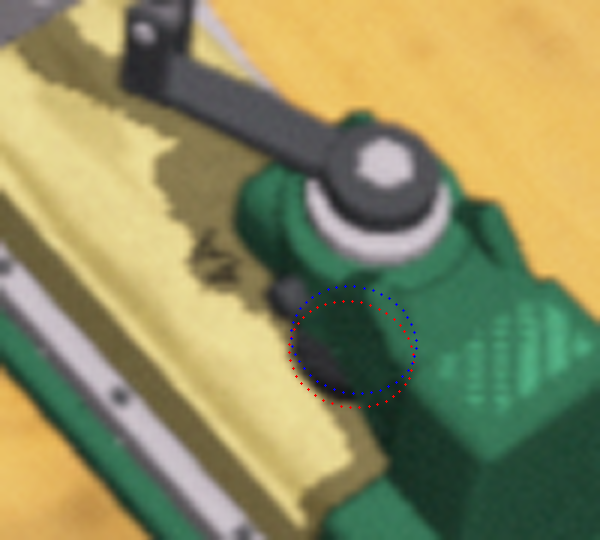

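>>> jog_arm:
  motion:
    - {"gripper":15,"tx":3.9,"ty":0,"tz":1.7,"ax":0,"ay":0,"az":0}
    - {"gripper":15,"tx":4.0,"ty":0,"tz":1.4,"ax":0,"ay":0,"az":0}

```text
clock: 21.05
tcp_pos: [0.5261, 0.0955, 0.2197]
orientation: [-1.572, 0.037, -0.028]
contact_force: [-12.4, -6.3, 8.9]
grip_width: 0.0183
```

```bash
python3 -c "
from crank import *
stat()"
```

```text
clock 21.05 tcp [0.5261 0.0955 0.2197] r 0.07014202200258327 az deg 109.78701262467112 F [-12.4497  -6.2567   8.9004] resist 13.832723478529491 radial -1.6727655824854657 grip 0.018284136543506375
```

>>> jog_arm:
  motion:
    - {"gripper":15,"tx":1.0,"ty":0,"tz":0.3,"ax":0,"ay":0,"az":0}

```text
clock: 21.15
tcp_pos: [0.5273, 0.0959, 0.2196]
orientation: [-1.572, 0.037, -0.028]
contact_force: [-12.6, -4.5, 9.8]
grip_width: 0.0184
```

```bash
python3 -c "
from crank import *
stat()"
```

```text
clock 21.15 tcp [0.5273 0.0959 0.2196] r 0.07015357813911416 az deg 108.72902940204568 F [-12.5675  -4.4845   9.7599] resist 13.341914254918379 radial -0.21169449675546304 grip 0.018367622137987344
```

>>> jog_arm:
  motion:
    - {"gripper":15,"tx":1.0,"ty":0,"tz":0.3,"ax":0,"ay":0,"az":0}

```text
clock: 21.25
tcp_pos: [0.528, 0.0962, 0.2196]
orientation: [-1.572, 0.037, -0.028]
contact_force: [-13.5, -4.5, 8.9]
grip_width: 0.0182
```

```bash
python3 -c "
from crank import *
stat()"
```

```text
clock 21.25 tcp [0.528  0.0962 0.2196] r 0.07015548416151833 az deg 108.11168713480193 F [-13.5059  -4.4931   8.8759] resist 14.233443521146107 radial -0.07188046491436974 grip 0.018178647408532676
```

>>> jog_arm:
  motion:
    - {"gripper":45,"tx":0,"ty":0,"tz":0,"ax":0,"ay":0,"az":0}
    - {"gripper":45,"tx":0,"ty":0,"tz":0,"ax":0,"ay":0,"az":0}
    - {"gripper":45,"tx":0,"ty":0,"tz":0,"ax":0,"ay":0,"az":0}
    - {"gripper":45,"tx":0,"ty":-25,"tz":0,"ax":0,"ay":0,"az":0}
    - {"gripper":45,"tx":0,"ty":-40,"tz":0,"ax":0,"ay":0,"az":0}
    - {"gripper":45,"tx":0,"ty":-40,"tz":0,"ax":0,"ay":0,"az":0}
    - {"gripper":45,"tx":0,"ty":0,"tz":-30,"ax":0,"ay":0,"az":0}
    - {"gripper":45,"tx":0,"ty":0,"tz":-30,"ax":0,"ay":0,"az":0}
    - {"gripper":45,"tx":0,"ty":0,"tz":-30,"ax":0,"ay":0,"az":0}
    - {"gripper":45,"tx":0,"ty":0,"tz":0,"ax":0,"ay":0,"az":0}
    - {"gripper":45,"tx":0,"ty":0,"tz":0,"ax":0,"ay":0,"az":0}

```text
clock: 22.35
tcp_pos: [0.5274, 0.0079, 0.3248]
orientation: [-1.57, 0.031, -0.034]
contact_force: [0.0, 1.3, -0.2]
grip_width: 0.045
```

```bash
python3 -c "
from crank import *
stat()
f=vision.grab_frame('wrist')[:,:,::-1]; cv2.imwrite('pics/w12.png',f)
for n in ('side','scene'):
  g=vision.grab_frame(n)[:,:,::-1]; cv2.imwrite(f'pics/{n}12.png',cv2.resize(g[200:400,270:450],None,fx=3,fy=3,interpolation=cv2.INTER_CUBIC)); print(n,[(proj(n,[.528,.0962,z])-[270,200])*3 for z in(.172,.234)])"
```

```text
clock 22.35 tcp [0.5274 0.0079 0.3248] r 0.031156250585264743 az deg -135.99771167178008 F [ 0.0336  1.2701 -0.1874] resist -0.8902502033537708 radial -0.9065496959473252 grip 0.04504565683673171
side [array([188.9068, 102.1626]), array([187.0162, -15.8326])]
scene [array([299.39 , 202.252]), array([305.6358, 129.0076])]
```

View pics/w12.png

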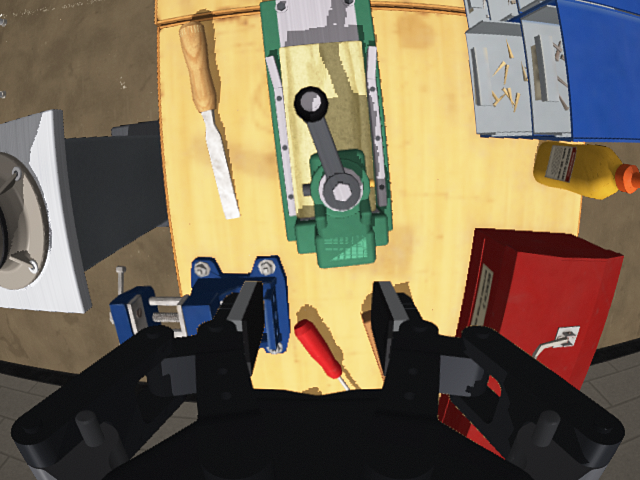

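View pics/scene12.png

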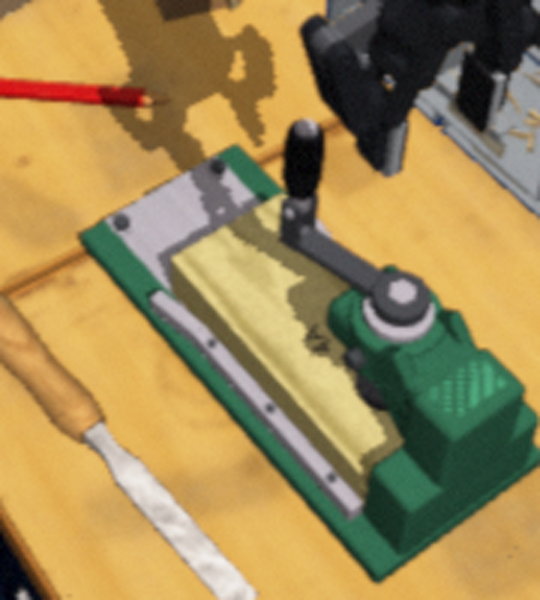

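View pics/side12.png

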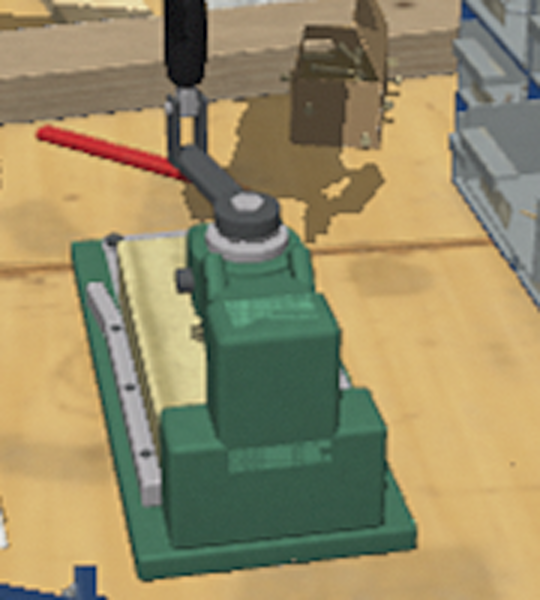

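```bash
python3 -c "
from bench import ticket
print(ticket.hand_in())"
```

```text
the job is handed in; nothing more can be done
None
```

I did all three steps and handed the job in at about 22.5 s. `hand_in` gives no verdict, so the result below rests on my own readings.

- **Board:** I pushed it along the bed with closed fingers until it stopped against the end stop. The force rose from about 5 N to 13 N, at the position I had predicted from the images.
- **Handle:** The first lift stopped short because the pads slipped along the handle, leaving it at about 80°. A second, harder grip slipped too and left it at about 85°. I then pushed it against its stop with closed fingers, which took 9 N with no further movement, and did all this before winding. The last scene picture shows the handle top within a pixel of where it should be when upright.
- **Clamping:** I wound about 2.8 rad clockwise. Resistance ran at a steady 8.3 N or so until about 2.0 rad, then climbed to about 13.8 N. That is about 5.5 N above free running, which I estimate at 165–175 N under the pad.
- **At hand-in:** The gripper was open and clear of everything. The chisel had stayed put in the pictures. The tape measure was out of view in the last ones, but the arm never went near it while down at its height.

**Uncertain points:**
- The rise after touch was uneven, with a first slope of 4–5 N/rad instead of 7 and about 0.5 N of noise. The pad force could be off by roughly 30 N.
- The picture check of the pad height against the board could not tell contact from a gap of a few millimetres. The clamping rests on the force I felt at the handle.

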